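Pour walnuts from a carton with a pull-out spout

ROBOT

A 6-joint arm with a two-finger parallel gripper is mounted at the origin on a cart in front of the work surface, level with it; the furniture and walls round the work are solid. World frame = base frame: x ahead of the robot, y to its left, z up, the work surface at z = 0. Lengths are in m, angles in rad, forces in N, time in s.
With the tool pointing down it reaches from about 0.35 to 0.975 m from the base axis. Payload 4.9 kg.
Tool frame: the origin (TCP) lies midway between the tips of the shut fingers; the grasp point (between the pads) lies 19 mm behind it (manip.hold_point_z is the distance from the TCP to the grasp point, in m); z points along the fingers, y is the line along which they close (so a half turn about z gives the same grasp; the last joint's range is limited). The gripper opens to 85 mm and grips with 20 to 120 N. Pads are 22 mm wide; open, the fingers measure 114 mm over their backs; the gripper's body (76 mm by 85 mm) begins 54 mm behind the grasp point. The pads swing forward as they close: fully open they stand 13 mm farther back than shut.
Start: joints at [1.006, 0.053, 1.613, -0, 1.476, -0.119], TCP at [0.269, 0.564, 0.231] pointing down, gripper open.
Joint ranges: [-3.01, 3.01], [-1.01, 2.22], [0.06, 2.58], [-1.02, 4.17], [0.09, 2.62], [-3.14, 3.14]. Speed limits (rad/s): [2.57, 2.57, 3.14, 3.14, 3.14, 3.14].

INTERFACE

Orientations are given as a unit quaternion [w, x, y, z].
In Python, from plant import manip gives the robot as it stands. The module is installed in compiled form; this text tells all that it offers.
- The arm moves only by the shell command python3 -m jog 'ROWS' [OPENING]. ROWS is JSON, one flat list of numbers, 6 for each row, row after row: the shift along the tool's x, y, z in units of 0.1 m (1.0 is 0.1 m), then the turn, a rotation vector about the tool's x, y, z in units of 180 degrees (1.0 is 180 degrees). A call has 1 to 8 rows; each row is the pose to reach, as a shift and turn from the pose commanded when the call began, along the tool's axes at that moment, turning the shorter way round; what a row does not reach only later rows make up. A row lasts 1/8 s, in which the tool goes at most 62.5 mm and 10.7 degrees, less where a joint would pass 70% of its speed; a pose out of reach is approached as far as the arm can. A call with a number of a shift or a turn outside -1 to 1 is refused whole. A call with a gripper value outside its range is refused whole. OPENING is the finger opening in mm, from 0 to 85.4, set as the call begins (- or left out, the last holds). The fingers move at their own pace and stop on an object; the grip force is fixed at half the most. Time passes only in rows, so rows that repeat a pose let the fingers close. It gives the time, the measured TCP pose, the force, the opening and the grip force at its end, in the units of the state.
- manip.state(): the state, without advancing time (a new reading comes with each control period).
- manip.grab_frame(name): name is "side" or "top" or "wrist"; returns a dict with "img" (384x512x3 uint8, blue, green, red), "z_map" (384x512 float32, m along the optical axis (not along the pixel's ray), 0 where there is no reading), "fx", "fy", "cx", "cy" (pixels), "xyz" and "attitude" of the camera in the world; the wrist camera has in their place "T_tool_cam" (4x4, takes a point from camera to tool coordinates, whose origin is the TCP and whose axes are the flange's). Camera axes: x right, y up, looking along -z (the intrinsics and any distortion apply to the point x, -y, -z); pixel columns grow to the right and rows downward; lengths in m; the calibration is good to about 2 mm. A picture is of the moment at which its call begins: read the wrist's pose just before it.
- manip.job_done(): hands the job in; it is judged then, once.
The state is a dict: "time": time; "joint_pos": joint angles; "joint_vel": joint speeds; "joint_efforts": joint torques, N m; "tool_pos": TCP position; "tool_rot": TCP orientation; "contact_force": force on the tool from outside, world axes, zero at the start; "ft_torque": the same for the moment, N m; "gripper_width": opening from 0.0 (shut) to 1.0 (fully open); "grasp_force": force on a finger pad.
Only numpy, scipy, OpenCV 4.12 (cv2) and the standard library are available. Lean on these libraries where they do the work, as an engineer would, in place of code of your own. Each camera call takes 0.05 s, during which the arm holds its last target. There are 200 camera calls.

TASK

Pull out the folded spout at the end of the walnut carton as far as it goes, then tip all four walnuts out through it into the bowl. Put the empty carton back flat on the worktop where it stood and push its spout fully shut again. Do not knock over or shift the bottles, jars and vegetables round about, and keep the bowl upright.

Things in the scene. Friction and masses are not known exactly. Their poses are not given: they have to be found in the camera images.
- carton: cardboard carton lying on its broad side: 170 mm long (its x), 52 mm wide (y), 70 mm high (z), about 0.4 kg, paper labels on its long sides, clear window in its top. Origin: centre of its underside. The -x end is closed by the white plastic spout alone; the inside is 47 mm wide, 41 mm between the spout's cheeks. Grip it across its width from above; 30 mm of worktop beside each long side is free
- spout (a joint): spout angle, rad: 0 shut (as it starts), 1.15 pulled out to its stop. It turns about a level hinge at the carton's lower end edge, 83.5 mm from the carton's origin along its -x, 4 mm above the underside; its top swings outward and down. Friction (0.03 N m, under 1 N at the lip) holds it where it is left. Out, it is a chute sloping up 24 degrees from the floor; tipping the carton 45 degrees empties it
- spout_lip (a point): centre of the spout's finger lip, a level white bead 10 mm thick, 44 mm long, parallel to the carton's y, 79 mm from the hinge. Shut, it stands 83 mm above the worktop, 13 mm over the carton's top, in the plane of its end, on a neck 36 mm wide: pinch it, or push it outward from behind over the top. Fully out, it is 36 mm above the worktop, 72 mm beyond the hinge
- walnut0: a large walnut in its shell, about 39 mm across, 16 g; origin at its centre. It starts inside the carton on the floor and rolls freely
- walnut1: a large walnut in its shell, about 39 mm across, 16 g; origin at its centre. It starts inside the carton on the floor and rolls freely
- walnut2: a large walnut in its shell, about 39 mm across, 16 g; origin at its centre. It starts inside the carton on the floor and rolls freely
- walnut3: a large walnut in its shell, about 39 mm across, 16 g; origin at its centre. It starts inside the carton on the floor and rolls freely
- bowl_rim (a point): centre of the mouth of the white round bowl, 62 mm above the worktop: 160 mm across at the rim, wall 4 mm, foot 72 mm across, 0.45 kg, loose. Over the back of the worktop, wall cupboards hang 0.41 m up from x = 0.63 m on, and the toaster (0.2 m high) begins there too: keep the gripper out of that
- bowl: the bowl; origin at the centre of its underside
- oil_bottle: the tall glass oil bottle, 62 mm across, 264 mm tall; a bystander; origin at the centre of its underside
- vinegar_bottle: the tall glass vinegar bottle, 62 mm across, 236 mm tall; a bystander; origin at the centre of its underside
- honey_jar: the squat glass honey jar with a grey lid, 66 x 72 mm, 102 mm tall; a bystander; origin at the centre of its underside
- food_tin: the food tin, 75 mm across, 110 mm tall; a bystander; origin at the centre of its underside
- onion: the red onion, 66 mm across, 70 mm tall; a bystander; origin at the centre of its underside
- garlic: the garlic bulb, 46 mm across, 46 mm tall; a bystander; origin at the centre of its underside
Things that resemble listed ones, but are neither listed nor needed, are in the scene too. Leave any purple look-alike of the carton alone.

How it is judged:
By the outcome, as a careful person would: the job done as asked, in the order asked, and still so for the second after the job is handed in, with the robot touching nothing.
It also fails if it takes over 72 s, if anything falls off the work surface, if the arm or the gripper's body presses on something with over 40 N, if the wrist force passes 120 N, or if a joint passes its speed limit or range.

## Working session

There is one attempt and no reset: what is moved stays moved. The work goes in short steps, Python scripts to look and compute and a shell command to move; the robot and the scene stay as the last step left them, time stands still between calls to the robot, and variables do not carry over. Pictures are saved under pics/ and viewed, at most 10 in all, crops included, and the job is handed in when it is done.

```bash
mkdir -p pics; cat > h.py <<'E'
import numpy as np, cv2
from plant import manip
from scipy.spatial.transform import Rotation as R
def q2R(q): return R.from_quat([q[1],q[2],q[3],q[0]]).as_matrix()
def pts(f, T=None):
    z=f["z_map"]; v,u=np.mgrid[0:z.shape[0],0:z.shape[1]]
    P=np.stack([(u-f["cx"])/f["fx"]*z,-(v-f["cy"])/f["fy"]*z,-z],-1)
    if T is None:
        a=np.array(f["attitude"]); M=q2R(a) if a.size==4 else a
        W=P@M.T+np.array(f["xyz"])
    else:
        s,M0=T; Tc=np.array(f["T_tool_cam"]); W=(P@Tc[:3,:3].T+Tc[:3,3])@M0.T+s
    W[z==0]=np.nan
    return W
E
python3 - <<'E'
from h import *
print(manip.state(), manip.hold_point_z)
for n in("top","side"):
    f=manip.grab_frame(n); cv2.imwrite(f"pics/{n}0.png",cv2.resize(f["img"],(768,576))); np.save(f"pics/{n}0.npy",pts(f)); cv2.imwrite(f"pics/{n}raw.png",f["img"])
    print(n,{k:f[k] for k in f if k not in("img","z_map")})
E
```

```text
{'time': 0.0, 'joint_pos': array([ 1.00601930e+00,  5.33639303e-02,  1.61425087e+00, -3.04882958e-05,
        1.47601106e+00, -1.19018101e-01]), 'joint_vel': array([-8.07773895e-05,  1.12210138e-03,  1.07032635e-03, -4.75915045e-04,
       -6.72527001e-04,  3.51978074e-04]), 'joint_efforts': array([-1.15126924e-03, -3.93672574e+01, -3.70182931e+01, -1.75877130e-04,
        6.86793326e-03,  1.16133347e-05]), 'tool_pos': array([0.26915371, 0.56340119, 0.2300844 ]), 'tool_rot': array([-3.26545670e-04,  2.21037237e-01,  9.75264839e-01, -9.62848685e-04]), 'contact_force': array([-0.59256151,  0.81295456, -0.10885968]), 'ft_torque': array([ 0.0108775 , -0.00507651, -0.06232819]), 'grasp_force': 0.0, 'gripper_width': 1.0043766488000152} 0.0187
top {'fx': 382.4016994247806, 'fy': 382.4016994247806, 'cx': 248.5040023146117, 'cy': 189.33451912998126, 'xyz': array([ 0.42795977, -0.13299971,  1.18616476]), 'attitude': array([ 0.7144881 ,  0.01985371, -0.01932759, -0.69909873])}
side {'fx': 431.8108582252405, 'fy': 431.8108582252405, 'cx': 253.13721306712483, 'cy': 194.36455058785145, 'xyz': array([ 0.34461997, -1.21183116,  0.98646869]), 'attitude': array([ 0.90642239,  0.41725352, -0.03462154, -0.05567127])}
```

View pics/top0.png

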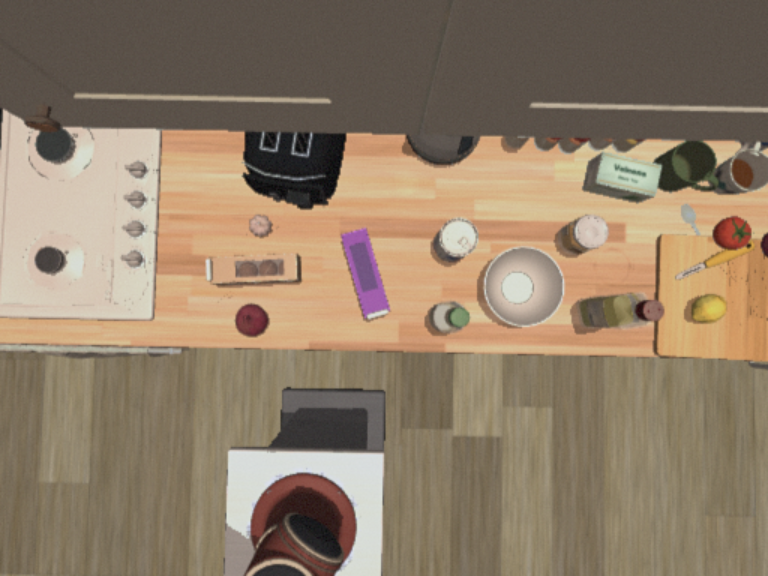

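View pics/side0.png

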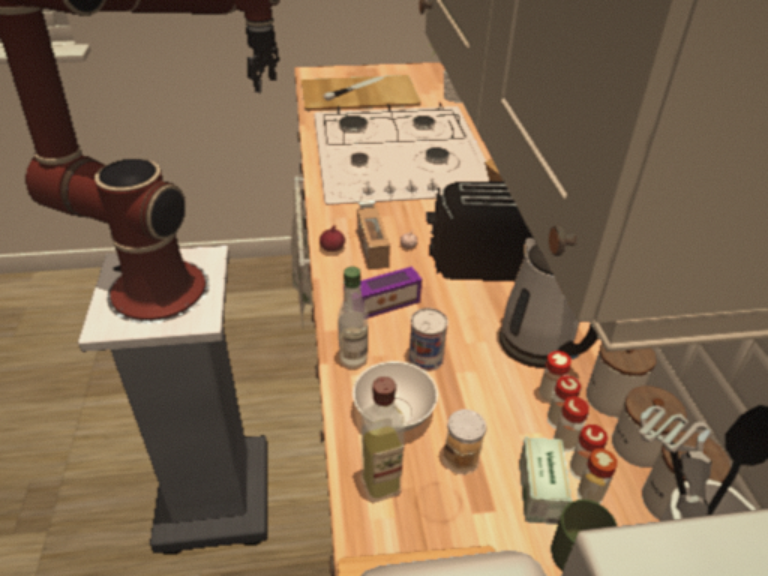

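The candidates are the kraft carton with a white spout at its left end, at top (252,268), the purple look-alike at (365,272), and the green Valnote box at (622,175). By the description I choose the kraft one. The bowl is at (524,287), the vinegar bottle at (450,317), the tin at (457,240), the honey jar at (587,233), the oil bottle at (620,312), the onion at (252,320) and the garlic at (260,225).

```bash
python3 - <<'E'
from h import *
W=np.load("pics/top0.npy"); I=cv2.imread("pics/topraw.png"); 
S=768/512
def rep(n,u0,v0,u1,v1,zlo,zhi=.4):
    s=np.s_[int(v0/S):int(v1/S)+1,int(u0/S):int(u1/S)+1]; w=W[s].reshape(-1,3); m=(w[:,2]>zlo)&(w[:,2]<zhi); p=w[m]
    if len(p)<3: print(n,len(p));return
    r=cv2.minAreaRect((p[:,:2]*1000).astype(np.float32)); print(n,len(p),"mean",p.mean(0).round(4),"min",p.min(0).round(3),"max",p.max(0).round(3),"rect",np.round(r[0],1),np.round(r[1],1),round(r[2],1))
rep("carton top",200,245,305,292,.06,.075)
rep("carton all",200,245,305,292,.03,.12)
rep("lip",200,245,305,292,.077,.12)
rep("bowl",480,243,568,330,.05,.075)
rep("vin",425,295,475,340,.03);rep("vincap",440,300,475,335,.2)
rep("tin",430,210,482,268,.09);rep("honey",560,210,612,256,.09)
rep("oil",575,290,668,332,.05);rep("oilcap",635,298,668,325,.22)
rep("onion",230,300,275,340,.03);rep("garlic",245,212,275,240,.02)
rep("purple",335,225,395,325,.05)
rep("table",300,255,340,300,-.05)
I4=cv2.resize(I[155:205,130:210],(800,500),interpolation=cv2.INTER_CUBIC); cv2.imwrite("pics/crop.png",I4)
E
```

```text
carton top 1018 mean [0.5161 0.1015 0.0693] min [0.487 0.017 0.061] max [0.547 0.188 0.075] rect [516.2 103.2] [ 52.  169.8] 3.9
carton all 1150 mean [0.5149 0.1044 0.0688] min [0.485 0.017 0.03 ] max [0.547 0.192 0.092] rect [515.6 105.1] [ 53.  174.6] 3.9
lip 59 mean [0.5107 0.1858 0.0861] min [0.489 0.162 0.077] max [0.533 0.192 0.092] rect [512.8 185.4] [32.7 35.3] 50.8
bowl 461 mean [ 0.4955 -0.4396  0.0582] min [ 0.415 -0.516  0.05 ] max [ 0.581 -0.35   0.069] rect [ 497.7 -433.8] [164.6 167. ] 0.7
vin 458 mean [ 0.429  -0.2663  0.1674] min [ 0.399 -0.3    0.03 ] max [ 0.458 -0.245  0.24 ] rect [ 428.8 -272. ] [53.8 59.1] 88.1
vincap 148 mean [ 0.4295 -0.2748  0.2346] min [ 0.415 -0.291  0.212] max [ 0.445 -0.26   0.24 ] rect [ 430.  -275.3] [29.9 31.5] 1.2
tin 557 mean [ 0.5804 -0.2908  0.1065] min [ 0.543 -0.328  0.09 ] max [ 0.618 -0.254  0.114] rect [ 581.  -290.4] [72.2 73.8] 46.0
honey 433 mean [ 0.5977 -0.543   0.1005] min [ 0.566 -0.578  0.09 ] max [ 0.631 -0.511  0.106] rect [ 597.  -543.9] [65.1 65. ] 51.2
oil 1051 mean [ 0.4464 -0.5664  0.1826] min [ 0.415 -0.612  0.05 ] max [ 0.479 -0.547  0.269] rect [ 447.5 -580.9] [60.7 61.9] 10.9
oilcap 242 mean [ 0.4473 -0.578   0.2576] min [ 0.432 -0.6    0.22 ] max [ 0.464 -0.565  0.269] rect [ 447.9 -582.1] [32.2 34.7] 2.0
onion 359 mean [0.415  0.1098 0.0462] min [0.382 0.08  0.03 ] max [0.445 0.142 0.07 ] rect [416.  112.7] [62.4 62.8] 46.5
garlic 160 mean [0.6068 0.1018 0.0306] min [0.586 0.081 0.02 ] max [0.629 0.125 0.045] rect [607.9 102.7] [43.1 42.1] 38.5
purple 1049 mean [ 0.5108 -0.1159  0.0699] min [ 0.424 -0.163  0.051] max [ 0.6   -0.066  0.092] rect [ 510.9 -116.2] [174.   53.5] 17.2
table 832 mean [ 5.049e-01 -2.080e-02 -1.000e-04] min [ 0.457 -0.062 -0.007] max [0.553 0.022 0.019] rect [505.1 -20.4] [94.2 82. ] 1.5
```

View pics/crop.png

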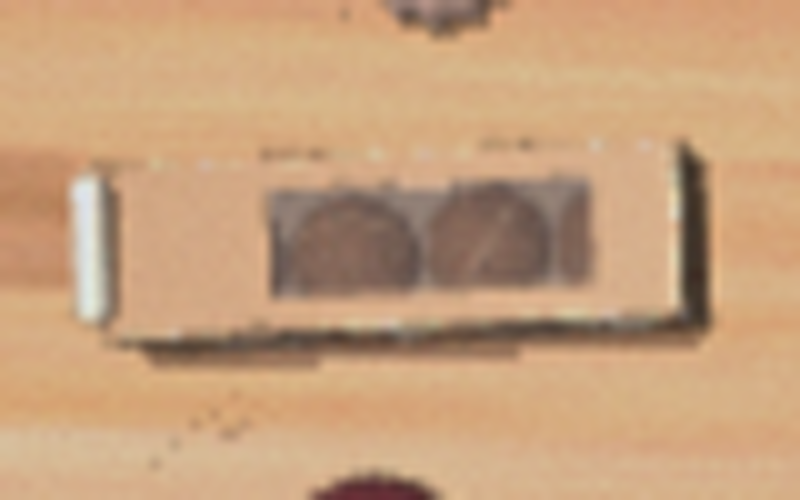

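The crop shows the kraft carton with walnuts in its window and the white lip at its left end, crop (90,248). The choice is confirmed. The measured sizes (170x52, top at 0.069, lip at 0.083) agree with the text. Next is a helper that converts world targets to tool-axis rows.

```bash
cat >> h.py <<'E'
O=np.array([.516,.1025,0]); D=np.array([-.068,.998,0]); H=O+.0835*D+[0,0,.004]
def tool(psi,tilt=0,axis=None):
    p=np.radians(psi); M=np.array([[-np.sin(p),np.cos(p),0],[np.cos(p),np.sin(p),0],[0,0,-1]]).T
    return M if axis is None else R.from_rotvec(np.radians(tilt)*np.array(axis)).as_matrix()@M
def rows(targets,base=None):
    "targets: (pos,R) list -> rows from measured (or given) pose"
    s=manip.state(); p0,R0=(s["tool_pos"],q2R(s["tool_rot"])) if base is None else base
    for p,M in targets:
        print(np.r_[R0.T@(np.array(p)-p0)*10, R.from_matrix(R0.T@M).as_rotvec()/np.pi].round(3).tolist())
def st():
    s=manip.state(); print("t",round(s["time"],2),"p",s["tool_pos"].round(4),"j",np.degrees(s["joint_pos"]).round(1),"F",s["contact_force"].round(1),"w",round(s["gripper_width"]*85,1),"g",round(s["grasp_force"],1))
E
python3 - <<'E'
from h import *
p=H-.021*D
rows([([p[0],p[1],.16],tool(183.9)),([.40,.36,.2],tool(124))])
print(p)
def C(a,r=.072,w=.005): return H+r*(np.sin(a)*D+np.cos(a)*np.array([0,0,1]))+w*(-np.cos(a)*D+np.sin(a)*np.array([0,0,1]))-.011*D
for a in np.arange(0,1.26,.125): print(round(a,3),C(a).round(4))
E
```

```text
[-3.907, -2.548, 0.705, -0.0, -0.001, -0.664]
[-2.058, -1.271, 0.303, -0.001, -0.0, -0.331]
[0.51175  0.164875 0.004   ]
0.0 [0.5114 0.1699 0.076 ]
0.125 [0.5108 0.1789 0.0761]
0.25 [0.5102 0.1878 0.075 ]
0.375 [0.5096 0.1965 0.0728]
0.5 [0.509  0.2049 0.0696]
0.625 [0.5085 0.2129 0.0653]
0.75 [0.508  0.2202 0.0601]
0.875 [0.5075 0.2268 0.054 ]
1.0 [0.5071 0.2326 0.0471]
1.125 [0.5068 0.2375 0.0396]
1.25 [0.5065 0.2415 0.0314]
```

```bash
python3 -m jog '[-0.5,-0.3,0.1,0,0.05,0,-1,-0.6,0.15,0,0.1,0,-1,-0.6,0.15,0,0.1,0]' 0; python3 -c "from h import *;st()
p=H-.021*D
rows([([p[0],p[1],.16],tool(183.9)),([.40,.36,.2],tool(124))])"
```

```text
time: 0.48
tool_pos: [0.3383, 0.4617, 0.2141]
tool_rot: [-0.153, 0.224, 0.962, 0.034]
contact_force: [0.2, 1.1, 0.4]
gripper_width: 0.377
grasp_force: 0.0
t 0.47 p [0.3383 0.4617 0.2141] j [ 38.4   0.1  98.4  16.1  89.7 -26.7] F [0.2 1.1 0.4] w 32.0 g 0.0
[-2.895, -1.897, -0.366, 0.104, -0.062, -0.661]
[-0.997, -0.64, -0.174, 0.052, -0.091, -0.332]
```

```bash
python3 -m jog '[-0.5,-0.32,-0.09,0.026,-0.045,-0.16,-1,-0.64,-0.17,0.052,-0.09,-0.33,-1,-0.64,-0.17,0.052,-0.09,-0.33,-1,-0.64,-0.17,0.052,-0.09,-0.33,-1,-0.64,-0.17,0.052,-0.09,-0.33,-1,-0.64,-0.17,0.052,-0.09,-0.33]'; python3 -c "from h import *;st()
p=H-.021*D
rows([([p[0],p[1],.16],tool(183.9))])"
```

```text
time: 1.23
tool_pos: [0.3959, 0.3666, 0.2015]
tool_rot: [-0.0, -0.299, 0.954, 0.0]
contact_force: [1.1, 0.5, -0.2]
gripper_width: -0.003
grasp_force: 0.0
t 1.23 p [0.3959 0.3666 0.2015] j [ 34.9  -7.6 105.6   0.   82.  -89.9] F [ 1.1  0.5 -0.2] w -0.3 g 0.0
[0.198, -2.318, 0.413, 0.0, 0.0, -0.329]
```

```bash
python3 -m jog '[0.04,-0.5,0.1,0,0,-0.055,0.08,-0.97,0.15,0,0,-0.11,0.08,-0.97,0.15,0,0,-0.14,0.08,-0.97,0.15,0,0,-0.14]'; python3 -c "from h import *;st()
p=H-.021*D
rows([([p[0],p[1],.16],tool(183.9))])"
```

```text
time: 1.72
tool_pos: [0.4445, 0.2814, 0.1862]
tool_rot: [-0.001, -0.496, 0.868, 0.001]
contact_force: [-1.2, -0.1, 0.6]
gripper_width: 0.003
grasp_force: 0.0
t 1.73 p [0.4445 0.2814 0.1862] j [ 2.420e+01 -8.700e+00  1.081e+02  1.000e-01  8.070e+01 -1.253e+02] F [-1.2 -0.1  0.6] w 0.2 g 0.0
[0.664, -1.171, 0.26, 0.001, -0.0, -0.191]
```

```bash
python3 -m jog '[0.33,-0.5,0.13,0,0,-0.06,0.6,-1,0.22,0,0,-0.12,0.6,-1,0.22,0,0,-0.18,0.6,-1,0.22,0,0,-0.19,0.6,-1,0.22,0,0,-0.19,0.6,-1,0.22,0,0,-0.19]'; python3 - <<'E'
from h import *;st()
p=H-.021*D
rows([([p[0],p[1],.13],tool(183.9)),([p[0],p[1],.076],tool(183.9))])
s=manip.state(); f=manip.grab_frame("wrist"); W=pts(f,(s["tool_pos"],q2R(s["tool_rot"])))
cv2.imwrite("pics/w1.png",f["img"]); np.save("pics/w1.npy",W)
hs=cv2.cvtColor(f["img"],cv2.COLOR_BGR2HSV)
def rect(m,n):
    p=W[m]; r=cv2.minAreaRect((p[:,:2]*1000).astype(np.float32)); print(n,len(p),p.mean(0).round(4),np.round(r,1) if 0 else r)
near=(abs(W[...,0]-.515)<.06)&(W[...,1]>0)&(W[...,1]<.24)
rect(near&(W[...,2]>.064)&(W[...,2]<.074),"top")
rect(near&(W[...,2]>.078)&(W[...,2]<.095)&(hs[...,1]<60),"lip")
E
```

```text
time: 2.48
tool_pos: [0.5005, 0.1795, 0.1643]
tool_rot: [0.0, 0.73, -0.684, -0.001]
contact_force: [0.4, 0.5, 0.7]
gripper_width: -0.002
grasp_force: 0.0
t 2.48 p [0.5005 0.1795 0.1643] j [ 1.170e+01 -6.800e+00  1.086e+02  1.000e-01  7.840e+01 -1.721e+02] F [0.4 0.5 0.7] w -0.2 g 0.0
[0.153, -0.104, 0.343, 0.001, 0.0, -0.001]
[0.154, -0.105, 0.883, 0.001, 0.0, -0.001]
top 15194 [0.5149 0.1158 0.0712] ((514.5445556640625, 122.71302795410156), (52.18989181518555, 134.23983764648438), 3.9348385334014893)
lip 312 [0.5096 0.1857 0.0886] ((510.3025207519531, 186.05361938476562), (39.0931282043457, 6.574350357055664), 3.056455373764038)
```

View pics/w1.png

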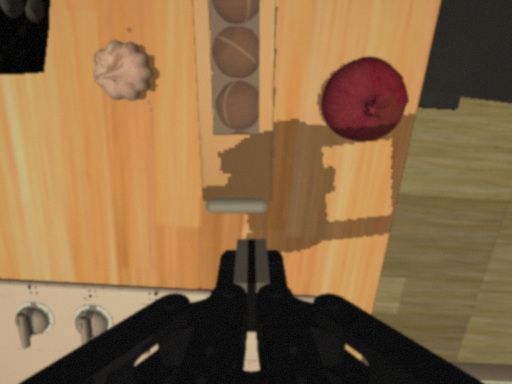

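The wrist view shows the shut fingers at (252,240) and the lip at (237,205) on the end of the carton. It agrees with the top view within 1 mm. I'll lower behind the lip.

```bash
python3 -m jog '[0.16,-0.1,0.1,0,0,0,0.16,-0.1,0.5,0,0,0,0.16,-0.1,0.87,0,0,0,0.16,-0.1,0.87,0,0,0,0.16,-0.1,0.87,0,0,0]'; python3 - <<'E'
from h import *;st()
def C(a,r=.072,w=.005): return H+r*(np.sin(a)*D+np.cos(a)*np.array([0,0,1]))+w*(-np.cos(a)*D+np.sin(a)*np.array([0,0,1]))-.011*D
rows([(C(a),tool(183.9)) for a in np.arange(0,1.26,.125)])
E
```

```text
time: 3.15
tool_pos: [0.5124, 0.1631, 0.0781]
tool_rot: [0.0, 0.73, -0.684, -0.001]
contact_force: [-0.8, -0.6, 1.5]
gripper_width: -0.004
grasp_force: 0.0
t 3.15 p [0.5124 0.1631 0.0781] j [   9.7   -0.4  111.3    0.    69.2 -174.1] F [-0.8 -0.6  1.5] w -0.3 g 0.0
[-0.068, 0.005, 0.021, 0.0, 0.0, -0.001]
[-0.158, 0.005, 0.021, 0.0, 0.0, -0.001]
[-0.248, 0.006, 0.032, 0.0, 0.0, -0.001]
[-0.335, 0.006, 0.053, 0.0, 0.0, -0.001]
[-0.419, 0.006, 0.086, 0.0, 0.0, -0.001]
[-0.499, 0.006, 0.129, 0.0, 0.0, -0.001]
[-0.572, 0.006, 0.181, 0.0, 0.0, -0.001]
[-0.639, 0.007, 0.242, 0.0, 0.0, -0.001]
[-0.697, 0.007, 0.311, 0.0, 0.0, -0.001]
[-0.746, 0.007, 0.386, 0.0, 0.0, -0.001]
[-0.785, 0.007, 0.467, 0.0, 0.0, -0.001]
```

```bash
python3 -m jog '[-0.1,0,0.01,0,0,0,-0.16,0,0.01,0,0,0,-0.25,0,0.025,0,0,0,-0.34,0,0.05,0,0,0,-0.42,0,0.085,0,0,0,-0.5,0,0.13,0,0,0,-0.57,0,0.18,0,0,0,-0.57,0,0.18,0,0,0]'; python3 - <<'E'
from h import *;st()
def C(a,r=.072,w=.005): return H+r*(np.sin(a)*D+np.cos(a)*np.array([0,0,1]))+w*(-np.cos(a)*D+np.sin(a)*np.array([0,0,1]))-.011*D
rows([(C(a),tool(183.9)) for a in [.75,.875,1,1.125,1.2,1.25]])
s=manip.state(); f=manip.grab_frame("wrist"); W=pts(f,(s["tool_pos"],q2R(s["tool_rot"])))
cv2.imwrite("pics/w2.png",f["img"])
E
```

```text
time: 4.15
tool_pos: [0.5071, 0.2207, 0.0584]
tool_rot: [0.001, 0.73, -0.683, -0.001]
contact_force: [-0.3, -0.2, 0.2]
gripper_width: 0.005
grasp_force: 0.0
t 4.15 p [0.5071 0.2207 0.0584] j [ 1.580e+01  3.300e+00  1.096e+02  1.000e-01  6.730e+01 -1.681e+02] F [-0.3 -0.2  0.2] w 0.4 g 0.0
[0.006, -0.008, -0.017, 0.001, 0.0, -0.001]
[-0.061, -0.009, 0.044, 0.001, 0.0, -0.001]
[-0.119, -0.009, 0.113, 0.001, 0.0, -0.001]
[-0.168, -0.009, 0.188, 0.001, 0.0, -0.001]
[-0.193, -0.009, 0.236, 0.001, 0.0, -0.001]
[-0.208, -0.009, 0.269, 0.001, 0.0, -0.001]
```

View pics/w2.png

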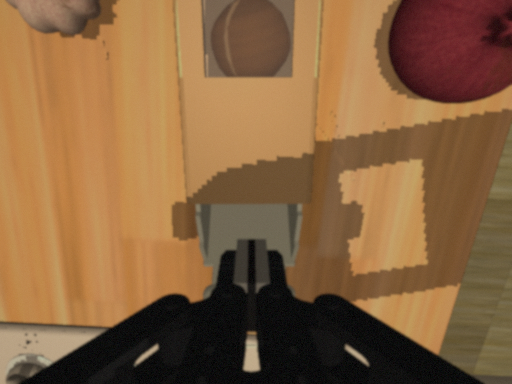

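The spout is swinging out: the chute with its cheeks is visible at (250,235), and the fingers are inside it. I'll continue to the stop.

```bash
python3 -m jog '[-0.06,-0.01,0.04,0,0,0,-0.12,-0.01,0.11,0,0,0,-0.17,-0.01,0.19,0,0,0,-0.17,-0.01,0.19,0,0,0]';python3 -m jog '[-0.02,0,0.04,0,0,0,-0.02,0,0.04,0,0,0]';python3 -m jog '[-0.02,0,0.04,0,0,0,-0.02,0,0.04,0,0,0]'; python3 -c "from h import *;st()"
```

```text
time: 4.7
tool_pos: [0.5068, 0.2376, 0.0391]
tool_rot: [0.001, 0.73, -0.683, -0.001]
contact_force: [0.0, 0.0, -0.8]
gripper_width: -0.0
grasp_force: 0.0
time: 4.95
tool_pos: [0.5073, 0.2394, 0.0359]
tool_rot: [0.001, 0.73, -0.683, -0.001]
contact_force: [-0.1, -0.0, -0.0]
gripper_width: 0.002
grasp_force: 0.0
time: 5.2
tool_pos: [0.5077, 0.2413, 0.0326]
tool_rot: [0.0, 0.73, -0.683, -0.001]
contact_force: [-0.1, -0.8, 1.6]
gripper_width: -0.001
grasp_force: 0.9
t 5.2 p [0.5077 0.2413 0.0326] j [  17.8    6.6  109.     0.    64.5 -166. ] F [-0.1 -0.8  1.6] w -0.1 g 0.9
```

```bash
python3 -m jog '[-0.01,0,0.03,0,0,0,-0.01,0,0.03,0,0,0]';python3 -m jog '[-0.01,0,0.03,0,0,0,-0.01,0,0.03,0,0,0]'
```

```text
time: 5.45
tool_pos: [0.5078, 0.2426, 0.03]
tool_rot: [-0.0, 0.73, -0.684, -0.001]
contact_force: [-1.6, -0.9, 6.3]
gripper_width: -0.001
grasp_force: 2.7
time: 5.7
tool_pos: [0.5079, 0.2439, 0.027]
tool_rot: [-0.0, 0.73, -0.684, -0.001]
contact_force: [-0.3, -0.0, 5.6]
gripper_width: -0.002
grasp_force: 2.6
```

```bash
python3 -m jog '[0.02,0,-0.1,0,0,0,0.02,0,-0.5,0,0,0,0.1,0,-1,0,0,0,0.1,0,-1,0,0,0]' 72; python3 -m jog '[0.3,0,-0.2,0,0,0,0.5,0,-0.3,0,0,0,0.5,0,-0.3,0,0,0,0.5,0,-0.3,0,0,0]'; python3 - <<'E'
from h import *;st()
f=manip.grab_frame("top"); W=pts(f); 
s=manip.state(); g=manip.grab_frame("wrist"); V=pts(g,(s["tool_pos"],q2R(s["tool_rot"])))
cv2.imwrite("pics/w3.png",g["img"])
for n,W,im in(("top",W,f["img"]),("wrist",V,g["img"])):
    near=(abs(W[...,0]-.515)<.055)&(W[...,1]>0)&(W[...,1]<.3)
    for lo,hi,y in((.062,.076,0),(.015,.05,.195)):
        p=W[near&(W[...,2]>lo)&(W[...,2]<hi)&(W[...,1]>y)]
        if len(p)>4: print(n,len(p),cv2.minAreaRect((p[:,:2]*1000).astype(np.float32)),p[np.argsort(p[:,1])[-60:]].mean(0).round(4), p[:,2].max().round(4))
E
```

```text
time: 6.2
tool_pos: [0.5107, 0.2343, 0.1307]
tool_rot: [-0.004, 0.73, -0.684, 0.001]
contact_force: [1.6, 1.3, -2.4]
gripper_width: 0.365
grasp_force: 80.8
time: 6.7
tool_pos: [0.5104, 0.1836, 0.1544]
tool_rot: [0.001, 0.73, -0.684, -0.002]
contact_force: [-1.0, -0.7, -4.7]
gripper_width: 0.366
grasp_force: 83.4
t 6.7 p [0.5104 0.1836 0.1544] j [ 1.190e+01 -4.700e+00  1.075e+02  1.000e-01  7.740e+01 -1.719e+02] F [-1.  -0.7 -4.7] w 31.1 g 83.4
top 18 ((491.36517333984375, 51.188331604003906), (0.5880219340324402, 91.60646057128906), 3.720649003982544) [0.4911 0.0541 0.069 ] 0.0757
```

View pics/w3.png

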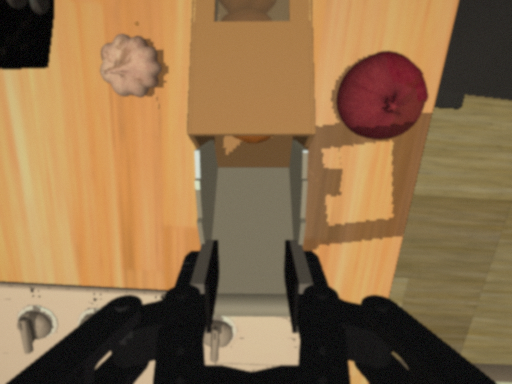

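I made a mistake: the fingers opened inside the spout's cheeks and lifted the carton. It is hanging, apparently level, by the spout at (250,230). I'll measure its attitude, then lower it back the way it came.

```bash
python3 - <<'E'
from h import *
s=manip.state(); g=manip.grab_frame("wrist"); V=pts(g,(s["tool_pos"],q2R(s["tool_rot"])))
p=V[40:130,195:310].reshape(-1,3); p=p[p[:,2]>.09]
print(len(p),p.min(0),p.max(0)); A=np.c_[p[:,:2],np.ones(len(p))]; print(np.linalg.lstsq(A,p[:,2],rcond=None)[0])
r=V[128:137,195:310].reshape(-1,3);print(r[r[:,2]>.09].max(0), r[r[:,2]>.09].mean(0))
for v in (170,200,240,280,300): print(v,V[v,250].round(4))
f=manip.grab_frame("top");W=pts(f);near=(abs(W[...,0]-.515)<.06)&(W[...,1]>-.06)&(W[...,1]<.12)&(W[...,2]>.1)&(W[...,2]<.2)
p=W[near];print(cv2.minAreaRect((p[:,:2]*1000).astype(np.float32)),p.mean(0))
A=np.c_[p[:,:2],np.ones(len(p))]; print(np.linalg.lstsq(A,p[:,2],rcond=None)[0])
E
```

```text
10310 [0.49123769 0.08668418 0.14098626] [0.54028229 0.12415402 0.16423905]
[-0.06524191  0.56463538  0.1268007 ]
[0.53762699 0.14000124 0.16511486] [0.51395526 0.12469513 0.15728239]
170 [0.5127 0.1558 0.1076]
200 [0.5119 0.1681 0.124 ]
240 [0.5109 0.1826 0.1431]
280 [0.5102 0.1949 0.1601]
300 [0.51   0.1977 0.1713]
((517.3590087890625, 65.8416519165039), (53.85019302368164, 110.85545349121094), 2.8930628299713135) [0.51613638 0.07112895 0.12996283]
[0.07448507 0.55496655 0.05204418]
```

The carton hangs rear-down by about 29° with the spout at its stop (the chute is at 54°, which is 24+30). I'll turn the tool 29° about its y so the carton is level, then measure.

```bash
python3 -m jog '[0,0,-0.05,0,0.02,0,0,0,-0.1,0,0.05,0,0,0,-0.1,0,0.08,0,0,0,-0.1,0,0.11,0,0,0,-0.1,0,0.14,0,0,0,-0.1,0,0.162,0,0,0,-0.1,0,0.162,0,0,0,-0.1,0,0.162,0]'; cat > m.py <<'E'
from h import *
st()
s=manip.state(); g=manip.grab_frame("wrist"); V=pts(g,(s["tool_pos"],q2R(s["tool_rot"])))
cv2.imwrite("pics/w_m.png",g["img"])
f=manip.grab_frame("top");W=pts(f)
cv2.imwrite("pics/t_m.png",f["img"])
def fit(p,n):
    A=np.c_[p[:,:2],np.ones(len(p))]
    for _ in range(4):
        c=np.linalg.lstsq(A,p[:,2],rcond=None)[0]; e=abs(A@c-p[:,2]); k=e<max(.003,np.median(e)*2); A,p=A[k],p[k]
    print(n,len(p),"plane",c.round(3),"mean",p.mean(0).round(4),"rect",cv2.minAreaRect((p[:,:2]*1000).astype(np.float32)),"ymax",np.percentile(p[:,1],99.5).round(4),"ymin",np.percentile(p[:,1],.5).round(4))
import sys
zl,zh,yl,yh=map(float,sys.argv[1:5])
for n,X,im in(("wrist",V,g["img"]),("top",W,f["img"])):
    hs=cv2.cvtColor(im,cv2.COLOR_BGR2HSV)
    m=(abs(X[...,0]-.515)<.05)&(X[...,1]>yl)&(X[...,1]<yh)&(X[...,2]>zl)&(X[...,2]<zh)&(hs[...,1]>60)
    if m.sum()>50: fit(X[m],n)
E
python3 m.py .1 .25 -.05 .2
```

```text
time: 7.9
tool_pos: [0.5115, 0.1837, 0.1661]
tool_rot: [0.172, 0.707, -0.661, 0.182]
contact_force: [-0.1, 0.1, -3.9]
gripper_width: 0.367
grasp_force: 84.0
t 7.9 p [0.5115 0.1837 0.1661] j [  25.2    3.7  101.5  -26.8   86.7 -154.1] F [-0.1  0.1 -3.9] w 31.2 g 84.0
wrist 16018 plane [-0.022  0.014  0.212] mean [0.5162 0.1057 0.2018] rect ((516.236572265625, 109.63645935058594), (52.16566467285156, 73.64192199707031), 3.6050148010253906) ymax 0.1357 ymin 0.0735
top 915 plane [0.018 0.021 0.188] mean [0.5227 0.0511 0.1988] rect ((517.585693359375, 79.9805908203125), (53.33821487426758, 234.63278198242188), 4.647284030914307) ymax 0.1321 ymin -0.0359
```

View pics/w_m.png

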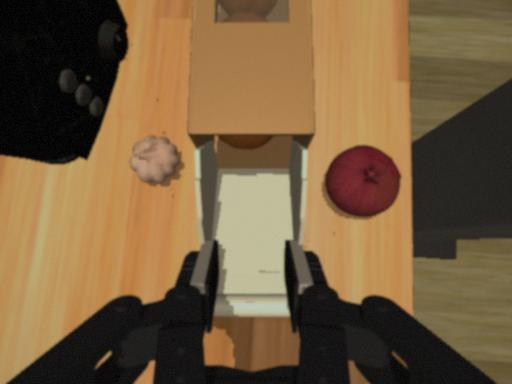

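The carton is level again: plane slope about 0.02, top at z≈0.20, chute and walnuts visible at (250,230). It needs to go +53 mm along the spout direction and 130 mm down.

```bash
python3 - <<'E'
from h import *
s=manip.state();p=s["tool_pos"];M=q2R(s["tool_rot"])
d=np.array([-.0038,.053,0])
rows([(p+d*.5+[0,0,-.05],M),(p+d+[0,0,-.085],M),(p+d+[0,0,-.12],M),(p+[0,0,-.01],M)])
E
```

```text
[-0.475, 0.001, 0.308, 0.0, 0.0, 0.0]
[-0.877, 0.002, 0.485, 0.0, 0.0, 0.0]
[-1.047, 0.002, 0.791, 0.0, 0.0, 0.0]
[-0.049, -0.0, 0.087, 0.0, 0.0, 0.0]
```

```bash
python3 -m jog '[-0.22,0,0.12,0,0,0,-0.44,0,0.25,0,0,0,-0.66,0,0.36,0,0,0,-0.88,0,0.485,0,0,0,-0.88,0,0.485,0,0,0]'; python3 -m jog '[-0.09,0,0.15,0,0,0,-0.17,0,0.305,0,0,0,-0.17,0,0.305,0,0,0]';  python3 m.py .05 .15 0 .22
```

```text
time: 8.62
tool_pos: [0.5058, 0.2364, 0.0779]
tool_rot: [0.175, 0.707, -0.66, 0.182]
contact_force: [0.1, -0.7, -2.7]
gripper_width: 0.367
grasp_force: 73.0
time: 9.0
tool_pos: [0.5071, 0.2356, 0.0446]
tool_rot: [0.174, 0.707, -0.661, 0.183]
contact_force: [0.2, 0.4, -3.1]
gripper_width: 0.361
grasp_force: 76.1
t 9.0 p [0.5071 0.2356 0.0446] j [  29.8   15.8  100.9  -26.5   78.6 -145.1] F [ 0.2  0.4 -3.1] w 30.7 g 76.1
wrist 18682 plane [-0.017  0.02   0.078] mean [0.509  0.159  0.0727] rect ((509.0853271484375, 162.34024047851562), (52.199073791503906, 90.52600860595703), 1.3829668760299683) ymax 0.195 ymin 0.1188
top 815 plane [-0.011  0.018  0.074] mean [0.51   0.1087 0.0708] rect ((510.61083984375, 107.63237762451172), (50.32707595825195, 170.15048217773438), 1.3610135316848755) ymax 0.1922 ymin 0.023
```

```bash
python3 -m jog '[-0.01,0,0.018,0,0,0,-0.01,0,0.018,0,0,0]';  python3 -m jog '[0,0,0,0,0,0,0,0,0,0,0,0,0,0,0,0,0,0]' 10; python3 -c "from h import *
st();s=manip.state();p=s['tool_pos'];M=q2R(s['tool_rot'])
rows([(p+[0,0,.05],M),(p+[0,.0,.1],tool(183.9))])"
```

```text
time: 9.35
tool_pos: [0.5078, 0.2364, 0.0444]
tool_rot: [0.173, 0.707, -0.661, 0.183]
contact_force: [-0.3, 0.3, -2.4]
gripper_width: 0.361
grasp_force: 75.9
time: 9.72
tool_pos: [0.5075, 0.2368, 0.0444]
tool_rot: [0.173, 0.707, -0.661, 0.183]
contact_force: [-2.9, 1.2, 1.4]
gripper_width: 0.203
grasp_force: 14.2
t 9.72 p [0.5075 0.2368 0.0444] j [  29.9   15.9  100.8  -26.4   78.5 -145. ] F [-2.9  1.2  1.4] w 17.3 g 14.2
[0.243, 0.001, -0.437, 0.0, 0.0, 0.0]
[0.486, 0.002, -0.874, 0.001, -0.162, -0.001]
```

```bash
python3 -m jog '[0,0,0,0,0,0,0,0,0,0,0,0]' 5; python3 -m jog '[0,0,-0.08,0,0,0,0,0,-0.25,0,0,0,0,0,-0.5,0,0,0,0.1,0,-0.8,0,0,0,0.1,0,-0.8,0,0,0]'; python3 m.py .05 .15 0 .22
```

```text
time: 9.98
tool_pos: [0.5078, 0.2371, 0.0447]
tool_rot: [0.172, 0.707, -0.661, 0.183]
contact_force: [-2.9, 1.4, 2.5]
gripper_width: 0.061
grasp_force: 14.9
time: 10.6
tool_pos: [0.5082, 0.2689, 0.1234]
tool_rot: [0.169, 0.707, -0.662, 0.184]
contact_force: [-0.1, 0.3, -0.8]
gripper_width: 0.06
grasp_force: 0.0
t 10.6 p [0.5082 0.2689 0.1234] j [  32.4   12.2   96.6  -25.3   86.2 -146.3] F [-0.1  0.3 -0.8] w 5.1 g 0.0
wrist 13380 plane [0.    0.008 0.07 ] mean [0.509  0.1573 0.0711] rect ((509.0242919921875, 153.68624877929688), (135.06419372558594, 52.04191970825195), 86.95923614501953) ymax 0.2195 ymin 0.0889
top 765 plane [0.005 0.005 0.066] mean [0.5089 0.139  0.0692] rect ((508.8349304199219, 137.12783813476562), (168.2001190185547, 51.93317413330078), 87.0240249633789) ymax 0.2191 ymin 0.0539
```

View pics/w_m.png

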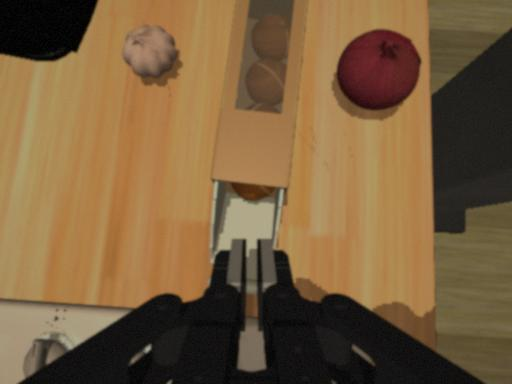

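The carton is flat (plane slope <0.01) but was dragged about 30 mm along, and its centre is now at (0.509,0.137). I'll straighten the tool higher up and measure the chute.

```bash
python3 -m jog '[0.1,0,-0.3,0,-0.05,0,0.3,0,-0.6,0,-0.1,0,0.45,0,-0.9,0,-0.162,0,0.45,0,-0.9,0,-0.162,0,0.45,0,-0.9,0,-0.162,0]'; python3 - <<'E'
from h import *
st()
s=manip.state(); g=manip.grab_frame("wrist"); V=pts(g,(s["tool_pos"],q2R(s["tool_rot"])))
f=manip.grab_frame("top");W=pts(f)
d=np.array([.052,.9986]);o=np.array([.5088,.1371]);l=np.array([.9986,-.052])
for n,X in(("w",V),("t",W)):
    a=(X[...,:2]-o)@d;b=(X[...,:2]-o)@l
    for k in np.arange(.06,.185,.006):
        m=(abs(a-k)<.003)&(abs(b)<.012)
        if m.sum(): print(n,k.round(3),np.median(X[m][:,2]).round(4),end="; ")
    print()
    m=(X[...,2]>.06)&(X[...,2]<.076)&(abs(a)<.12)&(abs(b)<.035);p=X[m]
    print(cv2.minAreaRect((p[:,:2]*1000).astype(np.float32)))
E
```

```text
time: 11.32
tool_pos: [0.505, 0.2706, 0.2176]
tool_rot: [0.002, 0.73, -0.684, -0.001]
contact_force: [-0.5, -0.9, -1.6]
gripper_width: 0.056
grasp_force: 0.0
t 11.32 p [0.505  0.2706 0.2176] j [  20.7   -3.4  100.1    0.    83.5 -163. ] F [-0.5 -0.9 -1.6] w 4.8 g 0.0
w 0.06 0.0719; w 0.066 0.0717; w 0.072 0.0717; w 0.078 0.0717; w 0.084 0.0717; w 0.09 0.0717; w 0.096 0.0132; w 0.102 0.0156; w 0.108 0.0189; w 0.114 0.291; w 0.12 0.29; w 0.126 0.256; w 0.132 0.2568; w 0.138 0.2541; w 0.144 0.0404; w 0.15 0.0428; w 0.156 0.0481; w 0.162 0.0464; w 0.174 0.0016; w 0.18 0.0019; 
((511.072021484375, 195.4566650390625), (122.79817199707031, 52.033443450927734), 87.1422348022461)
t 0.06 0.0694; t 0.066 0.5; t 0.072 0.5179; t 0.078 0.5326; t 0.084 0.5393; t 0.09 0.5392; t 0.096 0.387; t 0.102 0.4046; t 0.108 0.534; t 0.114 0.534; t 0.12 0.2931; t 0.126 0.5323; t 0.132 0.5325; t 0.138 0.5317; t 0.144 0.5312; t 0.15 0.5283; t 0.156 0.5301; t 0.162 0.5275; t 0.168 0.5192; t 0.174 0.0023; t 0.18 0.0002; 
((509.12548828125, 149.4965057373047), (194.45077514648438, 52.34136199951172), 86.97306060791016)
```

The chute is about 0.07 rad short of its stop (the lip is a few mm high). I'll press it down again with shut fingers and then retract straight up.

```bash
sed -i 's/^O=.*/O=np.array([.5092,.1446,0]); D=np.array([.052,.9986,0]); H=O+.0835*D+[0,0,.004]/' h.py; python3 - <<'E'
from h import *
p=H+.057*D
rows([([p[0],p[1],z],tool(177)) for z in (.13,.06,.035,.03)])
E
```

```text
[-0.13, -0.134, 0.865, 0.002, -0.001, 0.038]
[-0.13, -0.139, 1.565, 0.002, -0.001, 0.038]
[-0.131, -0.141, 1.815, 0.002, -0.001, 0.038]
[-0.131, -0.141, 1.865, 0.002, -0.001, 0.038]
```

```bash
python3 -m jog '[-0.13,-0.135,0.4,0,0,0.038,-0.13,-0.135,0.87,0,0,0.038,-0.13,-0.135,0.87,0,0,0.038,-0.13,-0.135,0.87,0,0,0.038]' 0; python3 -m jog '[0,0,0.4,0,0,0,0,0,0.8,0,0,0,0,0,0.9,0,0,0,0,0,0.9,0,0,0]'; python3 -m jog '[0,0,0.04,0,0,0,0,0,0.04,0,0,0]'; python3 -m jog '[0,0,0.03,0,0,0,0,0,0.03,0,0,0]'
```

```text
time: 11.92
tool_pos: [0.5182, 0.2857, 0.1328]
tool_rot: [-0.001, -0.688, 0.725, 0.001]
contact_force: [0.0, -0.1, 1.0]
gripper_width: 0.001
grasp_force: 0.0
time: 12.42
tool_pos: [0.5189, 0.2856, 0.0439]
tool_rot: [0.0, -0.688, 0.726, 0.001]
contact_force: [-0.3, -0.3, 0.9]
gripper_width: 0.006
grasp_force: 0.0
time: 12.68
tool_pos: [0.52, 0.286, 0.0409]
tool_rot: [0.002, -0.688, 0.726, 0.0]
contact_force: [0.8, 1.3, 3.7]
gripper_width: 0.005
grasp_force: 1.7
time: 12.92
tool_pos: [0.52, 0.2864, 0.0379]
tool_rot: [0.002, -0.688, 0.726, 0.0]
contact_force: [1.5, 2.1, 5.5]
gripper_width: -0.003
grasp_force: 2.6
```

```bash
python3 -m jog '[0,0,-0.3,0,0,0,0,0,-0.7,0,0,0,0,0,-1,0,0,0,0,0,-1,0,0,0]'; python3 -m jog '[0.4,0,-0.35,0,0,0,0.8,0,-0.7,0,0,0,0.8,0,-0.7,0,0,0,0.8,0,-0.7,0,0,0]' 74; python3 - <<'E'
from h import *
st()
s=manip.state(); g=manip.grab_frame("wrist"); V=pts(g,(s["tool_pos"],q2R(s["tool_rot"])))
cv2.imwrite("pics/w5.png",g["img"])
d=D[:2];o=O[:2];l=np.array([d[1],-d[0]]);X=V
a=(X[...,:2]-o)@d;b=(X[...,:2]-o)@l
for k in np.arange(.07,.185,.004):
    m=(abs(a-k)<.002)&(abs(b)<.012)
    if m.sum(): print(k.round(3),np.median(X[m][:,2]).round(4),end="; ")
m=(X[...,2]>.06)&(X[...,2]<.076)&(abs(a)<.12)&(abs(b)<.035);p=X[m]
print(cv2.minAreaRect((p[:,:2]*1000).astype(np.float32)),p.min(0),p.max(0))
E
```

```text
time: 13.42
tool_pos: [0.5202, 0.2858, 0.1391]
tool_rot: [0.002, -0.688, 0.726, -0.0]
contact_force: [0.5, -0.2, -0.4]
gripper_width: 0.002
grasp_force: 0.0
time: 13.92
tool_pos: [0.5132, 0.2051, 0.2034]
tool_rot: [-0.002, -0.688, 0.726, 0.002]
contact_force: [-0.3, 0.3, -0.6]
gripper_width: 0.848
grasp_force: 0.0
t 13.93 p [0.5132 0.2051 0.2034] j [ 1.400e+01 -5.600e+00  1.036e+02  1.000e-01  8.230e+01 -1.629e+02] F [-0.3  0.3 -0.6] w 72.0 g 0.0
0.07 0.0717; 0.074 0.0716; 0.078 0.0717; 0.082 0.0709; 0.102 0.0177; 0.106 0.0193; 0.11 0.0212; 0.114 0.023; 0.118 0.0247; 0.122 0.0266; 0.126 0.0285; 0.13 0.0303; 0.134 0.0321; 0.138 0.0338; 0.142 0.0354; 0.146 0.0395; 0.15 0.0431; 0.154 0.0422; 0.174 0.0055; 0.178 0.0053; 0.182 0.0078; ((509.60858154296875, 164.08375549316406), (180.12428283691406, 52.01663589477539), 87.309814453125) [0.48013341 0.0729866  0.06000169] [0.53811725 0.25439344 0.07438298]
```

View pics/w5.png

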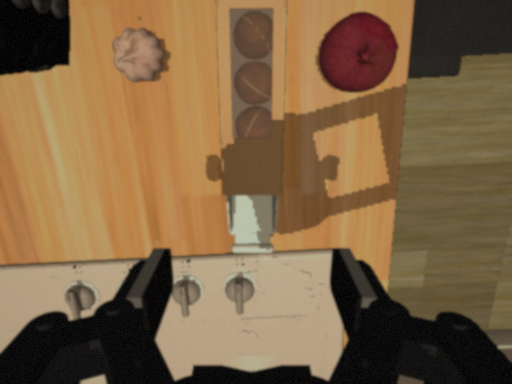

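The chute slope is now 24° with its lip at (253,248), so it is fully out. The fingers, at (150,300) and (350,300), are open. I'll grasp the carton at its centre.

```bash
sed -i 's/^O=.*/O=np.array([.509,.1426,0]); D=np.array([.049,.9988,0]); H=O+.0835*D+[0,0,.004]/' h.py; python3 - <<'E'
from h import *
rows([([*O[:2],z],tool(177.2)) for z in (.13,.024)])
E
```

```text
[0.629, 0.002, 0.729, 0.002, -0.0, -0.001]
[0.628, -0.004, 1.789, 0.002, -0.0, -0.001]
```

```bash
python3 -m jog '[0.4,0,0.2,0,0,0,0.63,0,0.5,0,0,0,0.63,0,0.8,0,0,0,0.63,0,0.8,0,0,0]' 74; python3 -m jog '[0,0,0.3,0,0,0,0,0,0.6,0,0,0,0,0,0.98,0,0,0,0,0,0.98,0,0,0,0,0,0.98,0,0,0]'; python3 -m jog '[0,0,0,0,0,0,0,0,0,0,0,0,0,0,0,0,0,0,0,0,0,0,0,0]' 30;python3 -c "from h import *;st()"
```

```text
time: 14.48
tool_pos: [0.5071, 0.1424, 0.1204]
tool_rot: [-0.004, -0.688, 0.726, 0.004]
contact_force: [0.5, -0.1, 1.1]
gripper_width: 0.869
grasp_force: 0.0
time: 15.1
tool_pos: [0.5114, 0.143, 0.0289]
tool_rot: [0.0, -0.688, 0.726, 0.0]
contact_force: [1.6, 0.7, 0.2]
gripper_width: 0.867
grasp_force: 0.0
time: 15.6
tool_pos: [0.5115, 0.1428, 0.0295]
tool_rot: [0.001, -0.688, 0.726, 0.0]
contact_force: [-2.3, 0.5, 5.7]
gripper_width: 0.599
grasp_force: 64.4
t 15.6 p [0.5115 0.1428 0.0295] j [ 7.500e+00  2.800e+00  1.134e+02  1.000e-01  6.380e+01 -1.694e+02] F [-2.3  0.5  5.7] w 50.9 g 64.4
```

Gripped (51 mm). I'll plan the carry and pour waypoints.

```bash
cat >> h.py <<'E'
B=np.array([.498,-.434,0])
def pour(th,back,zl,al=-107.5):
    a=np.radians(al);t=np.radians(th);u=np.array([np.cos(a),np.sin(a),0]);z=np.array([0,0,1.])
    ef=np.cos(t)*u-np.sin(t)*z;eu=np.sin(t)*u+np.cos(t)*z
    lip=B-back*u+zl*z
    return lip-.1555*ef-.0065*eu, tool(al+90,th,[-u[1],u[0],0])
E
python3 - <<'E'
from h import *
for th,b,z in((0,.1,.28),(0,.03,.28),(20,.03,.2),(50,.03,.09)): print(th,pour(th,b,z)[0].round(3))
rows([([.49,.09,.13],tool(150)),([.45,.03,.25],tool(120))])
E
python3 -m jog '[0,0,-0.2,0,0,0,0,0,-0.5,0,0,0,0,0,-0.8,0,0,0,0,0,-1,0,0,0]'; python3 -m jog '[0.2,0,-0.3,0,0,0.04,0.4,0,-0.6,0,0,0.08,0.6,0,-0.8,0,0,0.12,0.8,0,-1,0,0,0.16,0.8,0,-1,0,0,0.16]'; python3 -c "from h import *;st()
rows([([.45,.0,.27],tool(90)),([.45,-.05,.27],tool(60))])"
```

```text
0 [ 0.575 -0.19   0.274]
0 [ 0.554 -0.257  0.274]
20 [ 0.552 -0.264  0.247]
50 [ 0.539 -0.305  0.205]
[0.537, 0.186, -1.006, 0.0, 0.0, 0.15]
[1.156, 0.553, -2.206, 0.0, 0.0, 0.316]
time: 16.1
tool_pos: [0.5108, 0.1423, 0.1287]
tool_rot: [0.0, -0.688, 0.726, 0.0]
contact_force: [-0.0, 0.1, -4.9]
gripper_width: 0.604
grasp_force: 64.3
time: 16.73
tool_pos: [0.5072, 0.0615, 0.2289]
tool_rot: [0.001, -0.485, 0.874, -0.0]
contact_force: [-0.1, -0.1, -5.1]
gripper_width: 0.602
grasp_force: 64.3
t 16.73 p [0.5072 0.0615 0.2289] j [  -1.5  -12.9  107.6    0.    85.2 -149.5] F [-0.1 -0.1 -5.1] w 51.2 g 64.3
[0.824, 0.16, -0.412, -0.0, 0.0, 0.323]
[1.248, -0.105, -0.412, 0.0, 0.0, 0.489]
```

```bash
python3 -m jog '[0.2,0.04,-0.1,0,0,0.05,0.4,0.08,-0.2,0,0,0.1,0.6,0.12,-0.3,0,0,0.15,0.8,0.15,-0.41,0,0,0.2,0.8,0.15,-0.41,0,0,0.25,0.8,0.15,-0.41,0,0,0.3,0.8,0.15,-0.41,0,0,0.32,0.8,0.15,-0.41,0,0,0.32]'; python3 -c "from h import *;st()
rows([([.46,-.05,.27],tool(35)),([.554,-.2,.275],tool(-17.5))])"
```

```text
time: 17.73
tool_pos: [0.4509, 0.003, 0.2667]
tool_rot: [-0.002, -0.006, 1.0, 0.001]
contact_force: [0.7, -0.1, -3.9]
gripper_width: 0.605
grasp_force: 64.3
t 17.73 p [0.4509 0.003  0.2667] j [ -9.1 -22.8 111.8   0.   91.3 -99.8] F [ 0.7 -0.1 -3.9] w 51.4 g 64.3
[-0.084, -0.53, -0.034, -0.0, -0.002, 0.309]
[-1.006, -2.041, -0.09, -0.001, -0.001, 0.601]
```

```bash
python3 -m jog '[-0.02,-0.1,-0.03,0,0,0.055,-0.04,-0.2,-0.03,0,0,0.11,-0.06,-0.3,-0.03,0,0,0.165,-0.08,-0.4,-0.04,0,0,0.22,-0.08,-0.5,-0.04,0,0,0.27,-0.08,-0.53,-0.04,0,0,0.31,-0.08,-0.53,-0.04,0,0,0.31]'; python3 -c "from h import *;st()
rows([([.49,-.1,.27],tool(10)),([.554,-.2,.275],tool(-17.5))])"
```

```text
time: 18.6
tool_pos: [0.4598, -0.0504, 0.2714]
tool_rot: [-0.002, 0.463, 0.887, -0.0]
contact_force: [-0.0, -1.5, -4.5]
gripper_width: 0.607
grasp_force: 64.3
t 18.6 p [ 0.4598 -0.0504  0.2714] j [-15.5 -21.2 110.1   0.   91.2 -50.4] F [-0.  -1.5 -4.5] w 51.6 g 64.3
[-0.58, -0.036, 0.012, -0.001, -0.001, 0.138]
[-1.766, -0.083, -0.042, -0.001, -0.001, 0.291]
```

```bash
python3 -m jog '[-0.2,-0.01,0,0,0,0.05,-0.4,-0.02,0,0,0,0.1,-0.6,-0.03,-0.01,0,0,0.15,-0.8,-0.04,-0.02,0,0,0.2,-0.9,-0.04,-0.03,0,0,0.25,-0.9,-0.04,-0.03,0,0,0.29,-0.9,-0.04,-0.03,0,0,0.29]'; python3 - <<'E'
from h import *;st()
rows([pour(0,.03,.28)])
f=manip.grab_frame("top");W=pts(f);s=f["img"];cv2.imwrite("pics/t6.png",s)
m=(abs(W[...,0]-.5)<.12)&(abs(W[...,1]+.44)<.11)&(W[...,2]>.052)&(W[...,2]<.07);p=W[m]
print(cv2.minEnclosingCircle((p[:,:2]*1000).astype(np.float32)))
E
```

```text
time: 19.48
tool_pos: [0.508, -0.1265, 0.2745]
tool_rot: [-0.001, 0.805, 0.593, -0.001]
contact_force: [-0.2, 0.3, -5.0]
gripper_width: 0.601
grasp_force: 64.3
t 19.48 p [ 0.508  -0.1265  0.2745] j [-22.1 -12.2 102.7   0.   89.7  -4.9] F [-0.2  0.3 -5. ] w 51.1 g 64.3
[-1.112, 0.824, 0.007, -0.001, -0.0, 0.002]
((522.6231689453125, -453.67816162109375), 118.24150848388672)
```

```bash
python3 -m jog '[-0.25,0.2,0,0,0,0,-0.5,0.4,0,0,0,0,-0.75,0.6,0,0,0,0,-1,0.82,0,0,0,0,-1,0.82,0,0,0,0,-1,0.82,0,0,0,0]'; python3 - <<'E'
from h import *;st()
rows([pour(t,.03,z) for t,z in((0,.28),(10,.22),(20,.17),(25,.14),(30,.12),(40,.1),(50,.09),(55,.09))])
E
```

```text
time: 20.27
tool_pos: [0.556, -0.2463, 0.2745]
tool_rot: [-0.001, 0.806, 0.592, -0.001]
contact_force: [0.0, -0.4, -4.7]
gripper_width: 0.6
grasp_force: 64.8
t 20.27 p [ 0.556  -0.2463  0.2745] j [-30.9  -0.4  91.8  -0.   88.8 -13.5] F [ 0.  -0.4 -4.7] w 51.0 g 64.8
[-0.11, 0.011, 0.01, -0.001, -0.0, 0.001]
[-0.122, 0.012, 0.339, -0.001, 0.055, 0.001]
[-0.181, 0.013, 0.574, -0.001, 0.111, 0.001]
[-0.228, 0.013, 0.746, -0.001, 0.139, 0.001]
[-0.286, 0.013, 0.823, -0.001, 0.166, 0.0]
[-0.432, 0.013, 0.795, -0.001, 0.222, 0.0]
[-0.616, 0.012, 0.695, -0.001, 0.278, 0.0]
[-0.72, 0.011, 0.608, -0.001, 0.305, 0.0]
```

```bash
python3 -m jog '[-0.12,0.01,0.17,0,0.03,0,-0.12,0.01,0.34,0,0.055,0,-0.15,0.01,0.46,0,0.085,0,-0.18,0.01,0.57,0,0.11,0,-0.23,0.01,0.75,0,0.139,0,-0.23,0.01,0.75,0,0.139,0]'; python3 - <<'E'
from h import *;st()
rows([pour(t,.03,z) for t,z in((30,.12),(40,.1),(45,.095),(50,.09),(55,.09))])
s=manip.state(); g=manip.grab_frame("wrist"); V=pts(g,(s["tool_pos"],q2R(s["tool_rot"]))); cv2.imwrite("pics/w7.png",g["img"])
f=manip.grab_frame("top"); a=np.hstack([cv2.resize(g["img"],(400,300)),cv2.resize(f["img"][90:290,230:497],(400,300))]);cv2.imwrite("pics/c7.png",a)
E
```

```text
time: 21.02
tool_pos: [0.5484, -0.2687, 0.1972]
tool_rot: [-0.131, 0.788, 0.577, 0.173]
contact_force: [-0.3, -0.2, -4.7]
gripper_width: 0.597
grasp_force: 64.9
t 21.02 p [ 0.5484 -0.2687  0.1972] j [-43.2   7.6  93.4  22.2  90.8 -27.7] F [-0.3 -0.2 -4.7] w 50.8 g 64.9
[-0.066, 0.016, 0.025, -0.002, 0.028, -0.001]
[-0.186, 0.016, -0.063, -0.002, 0.083, -0.001]
[-0.243, 0.016, -0.148, -0.002, 0.111, -0.001]
[-0.31, 0.015, -0.231, -0.002, 0.139, -0.001]
[-0.368, 0.015, -0.354, -0.002, 0.166, -0.001]
```

View pics/c7.png

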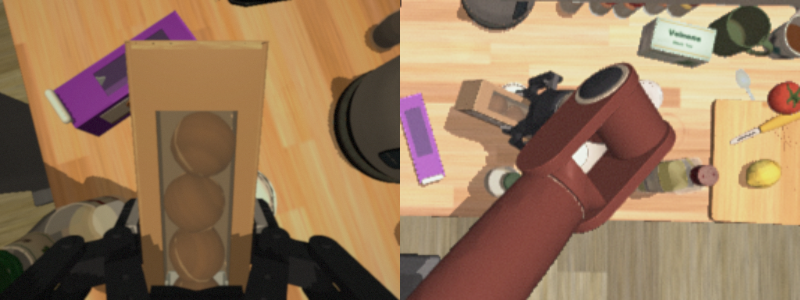

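The picture shows the walnuts against the front of the tilted carton at (200,200), with the vinegar bottle clear at left. I have used all my viewings, so the rest goes by numbers. Pouring now.

```bash
python3 -m jog '[-0.07,0.01,0.02,0,0.028,0,-0.12,0.01,-0.02,0,0.055,0,-0.19,0.01,-0.06,0,0.083,0,-0.24,0.01,-0.15,0,0.111,0,-0.31,0.01,-0.23,0,0.139,0,-0.31,0.01,-0.23,0,0.139,0,-0.31,0.01,-0.23,0,0.139,0]'; cat > v.py <<'E'
from h import *
st()
for n in("side","top","wrist"):
    s=manip.state(); f=manip.grab_frame(n); X=pts(f,(s["tool_pos"],q2R(s["tool_rot"])) if n=="wrist" else None)
    hs=cv2.cvtColor(f["img"],cv2.COLOR_BGR2HSV); cv2.imwrite(f"pics/v_{n}.png",f["img"])
    r=np.hypot(X[...,0]-B[0],X[...,1]-B[1])
    m=((r<.075)&(X[...,2]>.005)&(X[...,2]<.08)&(hs[...,1]>70)&(hs[...,0]<25)).astype(np.uint8)
    k,lab,sta,cen=cv2.connectedComponentsWithStats(m)
    for i in range(1,k):
        if sta[i,4]>25: print(n,sta[i],X[lab==i].mean(0).round(3),X[lab==i].min(0).round(3),X[lab==i].max(0).round(3))
E
python3 v.py
```

```text
time: 22.0
tool_pos: [0.5404, -0.3049, 0.2088]
tool_rot: [-0.25, 0.731, 0.537, 0.34]
contact_force: [0.0, 0.2, -3.2]
gripper_width: 0.604
grasp_force: 65.2
t 22.0 p [ 0.5404 -0.3049  0.2088] j [-53.   17.9  87.6  40.  104.9 -35.8] F [ 0.   0.2 -3.2] w 51.3 g 65.2
side [264 256  21  32 206] [ 0.509 -0.459  0.046] [ 0.495 -0.507  0.006] [ 0.539 -0.371  0.064]
top [333 188   9   6  28] [ 0.493 -0.397  0.04 ] [ 0.486 -0.408  0.029] [ 0.502 -0.387  0.049]
top [347 194   9  11  66] [ 0.469 -0.442  0.039] [ 0.454 -0.461  0.006] [ 0.485 -0.43   0.045]
```

```bash
python3 -m jog '[-0.05,0,-0.12,0,0.03,0,-0.05,0,-0.12,0,0.03,0,-0.05,0,-0.12,0,0.03,0,-0.05,0,-0.12,0,0.03,0,-0.05,0,-0.12,0,0.03,0,-0.05,0,-0.12,0,0.03,0]'; python3 v.py; python3 - <<'E'
from h import *
# walnuts through window: brown pixels within the carton volume (tool frame, wrist view)
g=manip.grab_frame("wrist");z=g["z_map"];v,u=np.mgrid[0:384,0:512]
P=np.stack([(u-g["cx"])/g["fx"]*z,-(v-g["cy"])/g["fy"]*z,-z],-1);T=np.array(g["T_tool_cam"]);Q=P@T[:3,:3].T+T[:3,3]
c=Q[(abs(Q[...,1])<.012)&(z>0)&(abs(Q[...,0])<.15)]
# depth below carton top along tool z (top plane at z_t = -.04), floor ~ +.027
for k in np.arange(-.1,.1,.01):
    q=c[abs(c[:,0]-k)<.005]
    if len(q): print(k.round(2),len(q),np.percentile(q[:,2],[5,50,95]).round(3))
E
```

```text
time: 22.9
tool_pos: [0.5361, -0.3171, 0.2117]
tool_rot: [-0.276, 0.714, 0.523, 0.374]
contact_force: [0.3, 0.1, -3.8]
gripper_width: 0.601
grasp_force: 65.2
t 22.9 p [ 0.5361 -0.3171  0.2117] j [-54.9  20.7  85.9  43.5 108.5 -36.6] F [ 0.3  0.1 -3.8] w 51.1 g 65.2
side [264 256  14  28 176] [ 0.509 -0.439  0.037] [ 0.495 -0.506  0.007] [ 0.533 -0.372  0.062]
side [270 278  15  10  29] [ 0.518 -0.495  0.043] [ 0.5   -0.506  0.03 ] [ 0.539 -0.481  0.061]
top [339 189  14   8  54] [ 0.488 -0.426  0.035] [ 0.478 -0.445  0.005] [ 0.499 -0.402  0.047]
-0.03 138 [-0.041 -0.04  -0.039]
-0.02 1217 [-0.041 -0.04  -0.039]
-0.01 1334 [-0.041 -0.04  -0.039]
-0.0 1441 [-0.041 -0.04  -0.039]
0.01 3088 [-0.08  -0.042 -0.04 ]
0.02 1703 [-0.041 -0.04  -0.039]
0.03 1848 [-0.041 -0.04  -0.039]
0.04 1996 [-0.041 -0.04  -0.039]
0.05 2178 [-0.041 -0.04  -0.039]
0.06 2338 [-0.041 -0.04  -0.039]
0.07 2697 [-0.042 -0.041 -0.04 ]
0.08 2946 [-0.042 -0.041 -0.04 ]
0.09 1694 [-0.043 -0.041 -0.04 ]
```

```bash
python3 - <<'E'
import cv2,numpy as np
a=cv2.imread("pics/w7.png");b=cv2.imread("pics/v_wrist.png")
for r in range(150,375,15):
    print(r,[a[r-3:r+3,c-4:c+4].mean((0,1)).astype(int).tolist() for c in(225,255,285)],[b[r-3:r+3,c-4:c+4].mean((0,1)).astype(int).tolist() for c in(225,255,285)])
E
```

```text
150 [[72, 99, 119], [54, 83, 114], [67, 93, 115]] [[74, 102, 127], [75, 103, 127], [73, 102, 127]]
165 [[67, 97, 121], [56, 87, 121], [53, 81, 113]] [[74, 102, 127], [75, 102, 127], [74, 102, 127]]
180 [[55, 84, 111], [55, 85, 117], [55, 83, 115]] [[73, 102, 127], [75, 102, 127], [74, 102, 127]]
195 [[54, 80, 105], [55, 85, 118], [53, 80, 109]] [[74, 102, 127], [74, 102, 127], [74, 102, 127]]
210 [[68, 94, 114], [54, 82, 113], [50, 73, 96]] [[74, 102, 126], [74, 102, 126], [74, 102, 126]]
225 [[69, 96, 117], [52, 76, 100], [71, 98, 118]] [[74, 102, 126], [74, 102, 126], [75, 102, 126]]
240 [[53, 81, 110], [53, 80, 109], [64, 90, 110]] [[74, 102, 126], [74, 102, 126], [74, 102, 126]]
255 [[55, 84, 116], [56, 85, 118], [53, 77, 101]] [[74, 102, 126], [74, 102, 126], [75, 102, 126]]
270 [[54, 83, 114], [55, 87, 120], [58, 82, 103]] [[74, 102, 126], [75, 102, 126], [74, 102, 126]]
285 [[54, 81, 106], [54, 82, 112], [71, 98, 118]] [[74, 102, 125], [74, 101, 125], [74, 101, 125]]
300 [[53, 77, 100], [53, 81, 110], [70, 96, 116]] [[73, 101, 125], [73, 101, 125], [74, 101, 125]]
315 [[53, 81, 110], [55, 86, 120], [55, 79, 100]] [[74, 101, 125], [73, 101, 125], [73, 100, 125]]
330 [[57, 88, 118], [55, 87, 121], [53, 77, 100]] [[73, 101, 125], [73, 100, 124], [73, 100, 124]]
345 [[60, 84, 106], [55, 86, 120], [72, 96, 113]] [[82, 108, 129], [82, 108, 129], [80, 106, 127]]
360 [[79, 100, 114], [58, 88, 116], [106, 126, 131]] [[131, 154, 165], [133, 155, 166], [117, 138, 147]]
```

The window is uniformly empty, so I'll lift clear and count the walnuts in the bowl before levelling.

```bash
python3 - <<'E'
from h import *
p,M=pour(57,.03,.09); s=manip.state(); p=s["tool_pos"];M=q2R(s["tool_rot"])
u=np.array([-.3,-.954,0])
rows([(p+[0,0,.05],M),(p+[0,0,.08]-.05*u,M),pour(30,.06,.2),pour(0,.1,.28)])
E
```

```text
[0.412, -0.001, -0.284, 0.0, 0.0, 0.0]
[0.942, -0.002, -0.042, 0.0, 0.0, 0.0]
[0.925, -0.012, 0.275, -0.001, -0.141, -0.0]
[1.263, -0.012, 0.742, -0.001, -0.308, -0.0]
```

```bash
python3 -m jog '[0.1,0,-0.07,0,0,0,0.25,0,-0.17,0,0,0,0.41,0,-0.28,0,0,0,0.7,0,-0.15,0,0,0,0.94,0,-0.04,0,0,0,0.94,0,-0.04,0,0,0]'; python3 v.py; python3 - <<'E'
from h import *
s=manip.state();p=s["tool_pos"];rows([pour(40,.08,.19),pour(20,.1,.25),pour(0,.12,.28)])
E
```

```text
time: 23.85
tool_pos: [0.5518, -0.2683, 0.2937]
tool_rot: [-0.275, 0.713, 0.525, 0.374]
contact_force: [-0.1, -0.3, -3.8]
gripper_width: 0.6
grasp_force: 64.9
t 23.85 p [ 0.5518 -0.2683  0.2937] j [-51.5  13.3  86.7  46.8 110.8 -29.3] F [-0.1 -0.3 -3.8] w 51.0 g 64.9
side [264 255  14  28 173] [ 0.509 -0.439  0.037] [ 0.495 -0.484  0.007] [ 0.534 -0.371  0.058]
side [270 278  15  10  27] [ 0.519 -0.494  0.042] [ 0.5   -0.503  0.03 ] [ 0.539 -0.48   0.057]
top [343 187  25  17 267] [ 0.483 -0.447  0.041] [ 0.457 -0.486  0.005] [ 0.506 -0.418  0.061]
[0.125, -0.01, 0.285, -0.001, -0.086, -0.001]
[0.481, -0.011, 0.587, -0.001, -0.197, -0.0]
[0.441, -0.01, 0.944, -0.001, -0.308, -0.0]
```

```bash
python3 -m jog '[0.05,0,0.1,0,-0.03,0,0.12,0,0.28,0,-0.086,0,0.3,0,0.45,0,-0.14,0,0.48,0,0.59,0,-0.197,0,0.5,0,0.75,0,-0.25,0,0.44,0,0.94,0,-0.308,0,0.44,0,0.94,0,-0.308,0]'; python3 v.py; python3 - <<'E'
from h import *
rows([([.508,-.127,.275],tool(-17.5)),([.46,-.05,.27],tool(35))])
E
```

```text
time: 24.88
tool_pos: [0.5816, -0.1681, 0.2717]
tool_rot: [-0.004, 0.805, 0.593, -0.001]
contact_force: [0.2, 0.3, -4.0]
gripper_width: 0.6
grasp_force: 64.8
t 24.88 p [ 0.5816 -0.1681  0.2717] j [-23.2  -0.5  92.2   0.1  88.8  -6. ] F [ 0.2  0.3 -4. ] w 51.0 g 64.8
side [264 257  14  26 171] [ 0.509 -0.439  0.037] [ 0.495 -0.484  0.005] [ 0.533 -0.376  0.057]
side [270 275  18  13  29] [ 0.522 -0.492  0.043] [ 0.5   -0.502  0.029] [ 0.548 -0.479  0.064]
top [333 179  35  25 511] [ 0.493 -0.436  0.04 ] [ 0.457 -0.488  0.008] [ 0.53  -0.387  0.063]
[0.212, -0.838, -0.013, -0.001, -0.0, -0.0]
[0.801, -1.527, 0.041, -0.001, -0.001, -0.292]
```

The bowl's brown area is 511 px at about 130 px per walnut, so all four are there. I'll carry the carton back by the reverse route.

```bash
python3 -m jog '[0.05,-0.2,0,0,0,0,0.1,-0.4,0,0,0,0,0.15,-0.6,0,0,0,0,0.2,-0.84,0,0,0,-0.05,0.3,-1,0,0,0,-0.1,0.4,-1,0,0,0,-0.15,0.45,-1,0,0,0,-0.2,0.45,-1,0,0,0,-0.2]'; python3 - <<'E'
from h import *
st();rows([([.455,-.03,.27],tool(70)),([.45,0,.27],tool(90))])
b=cv2.imread("pics/v_wrist.png")
for r in range(0,375,25): print(r,b[r:r+6,251:259].mean((0,1)).astype(int).tolist(),end=" ")
E
```

```text
time: 26.02
tool_pos: [0.4999, -0.1002, 0.2746]
tool_rot: [-0.001, 0.586, 0.811, -0.0]
contact_force: [0.8, 0.7, -3.2]
gripper_width: 0.598
grasp_force: 65.0
t 26.02 p [ 0.4999 -0.1002  0.2746] j [-19.7 -14.2 104.4   0.   90.  -38. ] F [ 0.8  0.7 -3.2] w 50.8 g 65.0
[0.807, -0.206, 0.047, -0.0, -0.001, -0.287]
[1.107, -0.159, 0.048, -0.0, -0.001, -0.398]
0 [76, 138, 201] 25 [83, 144, 209] 50 [99, 152, 198] 75 [107, 165, 214] 100 [105, 162, 214] 125 [51, 83, 112] 150 [84, 108, 130] 175 [82, 108, 130] 200 [81, 107, 129] 225 [80, 106, 128] 250 [79, 106, 128] 275 [78, 106, 128] 300 [78, 106, 128] 325 [77, 105, 127] 350 [202, 215, 207]
```

```bash
python3 -m jog '[0.16,-0.04,0,0,0,-0.055,0.32,-0.08,0,0,0,-0.11,0.48,-0.12,0.02,0,0,-0.165,0.64,-0.16,0.03,0,0,-0.22,0.8,-0.2,0.04,0,0,-0.275,0.8,-0.2,0.04,0,0,-0.287,0.8,-0.2,0.04,0,0,-0.287]'; python3 - <<'E'
from h import *
st();rows([([.46,.03,.27],tool(120)),([.48,.06,.26],tool(150))])
f=manip.grab_frame("top");X=pts(f);hs=cv2.cvtColor(f["img"],cv2.COLOR_BGR2HSV)
r=np.hypot(X[...,0]-B[0],X[...,1]-B[1]);w=(r<.075)
print("sat");print(np.where(w,hs[...,1],0)[168:216:2,326:374:2])
print((np.where(w,X[...,2],0)*1000)[168:216:2,326:374:2].astype(int))
E
```

```text
time: 26.9
tool_pos: [0.4556, -0.0303, 0.2707]
tool_rot: [-0.001, 0.174, 0.985, 0.0]
contact_force: [-0.7, 0.3, -4.2]
gripper_width: 0.601
grasp_force: 65.0
t 26.9 p [ 0.4556 -0.0303  0.2707] j [-13.2 -22.1 110.9   0.   91.3 -83.1] F [-0.7  0.3 -4.2] w 51.0 g 65.0
[0.165, 0.581, 0.007, 0.0, -0.001, -0.278]
[0.08, 0.932, 0.107, 0.001, -0.001, -0.445]
sat
[[  0   0   0   0   0   0  32  41  38  39  42  42  42  44  39  39  41  31
   18   0   0   0   0   0]
 [  0   0   0   0   0  39  40  45  43  44  40  41  45  40  41  43  46  42
   42  33   0   0   0   0]
 [  0   0   0  40  41  39  43  39  40  40  43  40  42  42  41  43  44  44
   40  38  23  48   0   0]
 [  0   0   0  40  40  42  42  40  42  41  41  45  41  41  41  40  43  43
   39  42  43  26   0   0]
 [  0   0  40  37  43   0  41  44  39  39  44  43  42  41  39  39  41  41
   43  41  42  42  36   0]
 [  0  37  40  42  40  42  40  39  37  38  38  45  44  44  42  41  42  41
   43  39  39  44  42   6]
 [  0  41  41  45  40  41  38  35  38  36  86 148 148 134  57  43  41  40
   42  43  44  40  41  28]
 [ 39  43  40  46  41  36  26  18   9
[... 2781 characters left out ...]
48 49 52 48 30 33 41 55]
 [38 24 17 10 11  6  6  4  8 28 34 41 44 39 36 32 16 16 21 25 31 33 47 54]
 [ 0 30 24 14  7  7  8  0  8 26 36 35 43 42 36 11 20 19 21 23 29 37 51 55]
 [ 0 35 22 18 14 11 12  8 11  9 30 35 33 37 30 16 17 23 23 30 38 44 52 61]
 [ 0  0 25 20 22 14 12 11 14 13 11  7  9 11 16 19 19 25 30 32 44 49 57 61]
 [ 0  0  0 36 28 22 15 12 13 14 12 11 18 18 18 20 25 28 33 39 47 55 58  0]
 [ 0  0  0  0 30 28 25 22 18 21 16 17 21 21 24 28 30 31 35 48 55 60  0  0]
 [ 0  0  0  0  0 35 32 30 24 23 20 26 28 28 30 30 37 43 48 52  0  0  0  0]
 [ 0  0  0  0  0  0  0 35 34 31 29 32 31 33 38 39 48 51 56  0  0  0  0  0]
 [ 0  0  0  0  0  0  0  0  0  0 43 48 40 48 51 57  0  0  0  0  0  0  0  0]]
```

Four separate walnuts are clearly visible in the bowl. I'll continue back to the carton's original place.

```bash
python3 -m jog '[0.04,0.14,0,0,0,-0.055,0.08,0.28,0,0,0,-0.11,0.12,0.42,0,0,0,-0.165,0.16,0.55,0,0,0,-0.22,0.16,0.58,0,0,0,-0.278,0.12,0.75,0.03,0,0,-0.33,0.1,0.93,0.05,0,0,-0.38,0.1,0.93,0.05,0,0,-0.4]'; python3 - <<'E'
from h import *
st();rows([([.516,.1025,.2],tool(183.9))])
E
```

```text
time: 27.95
tool_pos: [0.4781, 0.0616, 0.2651]
tool_rot: [-0.001, -0.44, 0.898, 0.001]
contact_force: [-0.1, -0.6, -4.0]
gripper_width: 0.6
grasp_force: 65.0
t 27.95 p [0.4781 0.0616 0.2651] j [-1.500e+00 -1.810e+01  1.084e+02  1.000e-01  8.990e+01 -1.438e+02] F [-0.1 -0.6 -4. ] w 51.0 g 65.0
[-0.556, -0.052, 0.65, 0.001, 0.0, -0.231]
```

```bash
python3 -m jog '[-0.2,-0.02,0.1,0,0,-0.04,-0.4,-0.04,0.2,0,0,-0.08,-0.555,-0.05,0.4,0,0,-0.12,-0.555,-0.05,0.65,0,0,-0.17,-0.555,-0.05,0.65,0,0,-0.21,-0.555,-0.05,0.65,0,0,-0.231,-0.555,-0.05,0.65,0,0,-0.231]'; python3 m.py .16 .3 0 .22;  python3 - <<'E'
from h import *
rows([([.516,.1025,.13],tool(183.9)),([.516,.1025,.035],tool(183.9))])
E
```

```text
time: 28.82
tool_pos: [0.5155, 0.1066, 0.2003]
tool_rot: [0.002, 0.727, -0.687, 0.0]
contact_force: [0.6, 0.3, -3.1]
gripper_width: 0.602
grasp_force: 65.0
t 28.82 p [0.5155 0.1066 0.2003] j [   3.7   -9.3  107.2   -0.2   82.2 -179.5] F [ 0.6  0.3 -3.1] w 51.2 g 65.0
wrist 43764 plane [ 0.    -0.011  0.243] mean [0.5185 0.0586 0.2421] rect ((518.8624267578125, 73.74421691894531), (72.05284118652344, 116.05007934570312), 10.048013687133789) ymax 0.1241 ymin 0.0179
top 393 plane [-0.003 -0.006  0.242] mean [0.5171 0.0543 0.2407] rect ((515.6500244140625, 101.73116302490234), (51.689491271972656, 170.46974182128906), 3.917855739593506) ymax 0.1846 ymin 0.0162
[0.038, -0.005, 0.704, 0.001, -0.001, -0.004]
[0.034, -0.007, 1.654, 0.001, -0.001, -0.004]
```

```bash
python3 -m jog '[-0.01,0,0.25,0,0,0.003,-0.01,0,0.5,0,0,0.003,-0.01,0,0.75,0,0,0.003,-0.01,0,1,0,0,0.003,-0.01,0,1,0,0,0.003]'; python3 -m jog '[0,0,0.25,0,0,0,0,0,0.5,0,0,0,0,0,0.62,0,0,0,0,0,0.62,0,0,0]';python3 -m jog '[0,0,0.03,0,0,0,0,0,0.04,0,0,0]'; python3 m.py .05 .09 0 .22
```

```text
time: 29.55
tool_pos: [0.5131, 0.1071, 0.098]
tool_rot: [0.004, 0.724, -0.69, -0.001]
contact_force: [-0.2, -0.1, -3.3]
gripper_width: 0.601
grasp_force: 64.8
time: 30.05
tool_pos: [0.5149, 0.1072, 0.0385]
tool_rot: [0.002, 0.724, -0.69, 0.0]
contact_force: [0.2, -0.1, -4.2]
gripper_width: 0.603
grasp_force: 65.0
time: 30.3
tool_pos: [0.5157, 0.1074, 0.0354]
tool_rot: [0.001, 0.724, -0.689, 0.001]
contact_force: [-0.3, 0.5, -3.5]
gripper_width: 0.598
grasp_force: 65.0
t 30.3 p [0.5157 0.1074 0.0354] j [   3.8    1.7  113.8   -0.2   64.5 -178.9] F [-0.3  0.5 -3.5] w 50.9 g 65.0
wrist 48411 plane [ 0.001 -0.012  0.077] mean [0.5174 0.0648 0.0772] rect ((517.3212890625, 78.0669937133789), (70.28457641601562, 118.56916809082031), 2.720916271209717) ymax 0.1299 ymin 0.0189
top 239 plane [ 0.011 -0.005  0.07 ] mean [0.5174 0.0547 0.0752] rect ((514.2247314453125, 102.17405700683594), (51.31679916381836, 168.8316650390625), 4.256263256072998) ymax 0.1807 ymin 0.0199
```

Still 5 mm up. The position matches the original to within about 1 mm. I'll lower onto the worktop and release.

```bash
python3 -m jog '[0,0,0.02,0,0,0,0,0,0.04,0,0,0,0,0,0.04,0,0,0]';python3 -m jog '[0,0,0.01,0,0,0,0,0,0.015,0,0,0]';python3 -m jog '[0,0,0,0,0,0,0,0,0,0,0,0,0,0,0,0,0,0]' 72;python3 -c "from h import *;st()"
```

```text
time: 30.78
tool_pos: [0.5146, 0.1073, 0.0301]
tool_rot: [0.002, 0.724, -0.689, 0.0]
contact_force: [0.5, -0.1, -3.5]
gripper_width: 0.604
grasp_force: 65.0
time: 31.02
tool_pos: [0.515, 0.1071, 0.0296]
tool_rot: [0.002, 0.724, -0.689, 0.001]
contact_force: [-4.0, -2.9, 5.4]
gripper_width: 0.602
grasp_force: 65.7
time: 31.4
tool_pos: [0.5152, 0.1074, 0.0291]
tool_rot: [0.002, 0.724, -0.689, 0.001]
contact_force: [0.1, 0.2, 0.3]
gripper_width: 0.844
grasp_force: 0.0
t 31.4 p [0.5152 0.1074 0.0291] j [   3.8    2.3  114.    -0.2   63.8 -178.9] F [0.1 0.2 0.3] w 71.8 g 0.0
```

```bash
python3 -m jog '[0,0,-0.3,0,0,0,0,0,-0.7,0,0,0,0,0,-1,0,0,0]'; python3 -m jog '[-0.3,0,-0.3,0,0,0,-0.8,0,-0.5,0,0,0,-1,0,-0.7,0,0,0]' 72; python3 -m jog '[-0.5,0,0,0,0,0,-1,0,0,0,0,0,-1,0,0,0,0,0,-1,0,0,0,0,0]' 0; sed -i 's/^O=.*/O=np.array([.516,.1025,0]); D=np.array([-.068,.998,0]); H=O+.0835*D+[0,0,.004]/' h.py; cat > c.py <<'E'
from h import *
st()
s=manip.state(); g=manip.grab_frame("wrist"); V=pts(g,(s["tool_pos"],q2R(s["tool_rot"])))
cv2.imwrite("pics/c_w.png",g["img"]);f=manip.grab_frame("top");W=pts(f);d=D[:2];o=O[:2];l=np.array([d[1],-d[0]])
for n,X in(("w",V),("t",W)):
    a=(X[...,:2]-o)@d;b=(X[...,:2]-o)@l
    for k in np.arange(.07,.185,.006):
        m=(abs(a-k)<.003)&(abs(b)<.012)
        if m.sum() and np.median(X[m][:,2])<.1: print(n,k.round(3),np.median(X[m][:,2]).round(4),end="; ")
    m=(X[...,2]>.062)&(X[...,2]<.075)&(abs(a)<.1)&(abs(b)<.035);p=X[m]
    if len(p)>50: print(cv2.minAreaRect((p[:,:2]*1000).astype(np.float32)),(a[m].min(),a[m].max()))
E
python3 c.py
```

```text
time: 31.78
tool_pos: [0.5156, 0.1077, 0.1307]
tool_rot: [0.001, 0.724, -0.689, 0.001]
contact_force: [-0.3, -0.7, 0.1]
gripper_width: 0.842
grasp_force: 0.0
time: 32.15
tool_pos: [0.51, 0.2095, 0.1995]
tool_rot: [0.002, 0.725, -0.689, 0.001]
contact_force: [0.5, -0.1, 0.1]
gripper_width: 0.845
grasp_force: 0.0
time: 32.65
tool_pos: [0.5053, 0.3072, 0.1978]
tool_rot: [0.003, 0.724, -0.689, 0.001]
contact_force: [0.5, 0.4, -0.4]
gripper_width: 0.003
grasp_force: 0.0
t 32.65 p [0.5053 0.3072 0.1978] j [ 2.420e+01 -1.000e-01  9.880e+01 -2.000e-01  8.150e+01 -1.586e+02] F [ 0.5  0.4 -0.4] w 0.3 g 0.0
w 0.076 0.0715; w 0.082 0.071; w 0.088 0.0092; w 0.094 0.0111; w 0.1 0.0138; w 0.106 0.0164; w 0.112 0.0192; w 0.118 0.0218; w 0.124 0.0245; w 0.13 0.0274; w 0.136 0.0301; w 0.142 0.0326; w 0.148 0.0353; w 0.154 0.0418; w 0.16 0.0425; w 0.166 0.0016; w 0.172 0.0018; w 0.178 0.0017; w 0.184 0.0016; ((510.47216796875, 189.09310913085938), (51.52505111694336, 25.952739715576172), 3.7334067821502686) (np.float64(0.07374389438521652), np.float64(0.09984101018374902))
t 0.07 0.0704; t 0.076 0.0693; t 0.082 0.0699; t 0.088 0.0684; t 0.1 0.0164; t 0.106 0.0151; t 0.112 0.0173; t 0.118 0.022; t 0.124 0.0226; t 0.13 0.0247; ((515.013427734375, 109.40042877197266), (51.98944091796875, 185.5178985595703), 2.943596839904785) (np.float64(-0.08581991705379403), np.float64(0.09938501121845535))
```

The carton stands where it was, with the spout still out. Next I'll push the lip from outside along its arc with shut fingers.

```bash
python3 - <<'E'
from h import *
Z=np.array([0,0,1.])
def F(a,e=0): return H+.079*(np.sin(a)*D+np.cos(a)*Z)+(.016-e)*D-.012*Z
p=F(1.15,-.012)
rows([([p[0],p[1],.12],tool(183.4)),(p,tool(183.4))])
print("from start")
rows([(F(a),tool(183.4)) for a in (1.15,1,.85,.7,.55,.4,.25,.1,0)]+[(F(0,.003),tool(183.4))],(p,tool(183.4)))
E
```

```text
[0.204, 0.028, 0.781, 0.001, -0.001, -0.004]
[0.2, 0.026, 1.738, 0.001, -0.001, -0.004]
from start
[0.12, -0.001, 0.0, 0.0, 0.0, 0.0]
[0.176, -0.002, -0.104, 0.0, 0.0, 0.0]
[0.248, -0.002, -0.199, 0.0, 0.0, 0.0]
[0.332, -0.003, -0.282, 0.0, 0.0, 0.0]
[0.428, -0.004, -0.351, 0.0, 0.0, 0.0]
[0.534, -0.005, -0.405, 0.0, 0.0, 0.0]
[0.646, -0.006, -0.443, 0.0, 0.0, 0.0]
[0.762, -0.007, -0.463, 0.0, 0.0, 0.0]
[0.841, -0.007, -0.467, 0.0, 0.0, 0.0]
[0.871, -0.008, -0.467, 0.0, 0.0, 0.0]
```

```bash
python3 -m jog '[0.2,0.03,0.4,0,0,0,0.2,0.03,0.9,0,0,0,0.2,0.03,0.9,0,0,0]' 0; python3 -m jog '[0,0,0.4,0,0,0,0,0,0.84,0,0,0,0,0,0.84,0,0,0,0,0,0.84,0,0,0]'; python3 - <<'E'
from h import *
st()
Z=np.array([0,0,1.])
def F(a,e=0): return H+.079*(np.sin(a)*D+np.cos(a)*Z)+(.016-e)*D-.012*Z
rows([(F(a),tool(183.4)) for a in (1.15,1,.7,.55,0)])
E
```

```text
time: 33.12
tool_pos: [0.5, 0.2845, 0.1035]
tool_rot: [0.007, 0.724, -0.69, -0.001]
contact_force: [0.6, 0.9, 0.7]
gripper_width: 0.0
grasp_force: 0.0
time: 33.62
tool_pos: [0.505, 0.2875, 0.0272]
tool_rot: [0.0, 0.724, -0.69, 0.002]
contact_force: [0.4, -0.2, 0.3]
gripper_width: 0.0
grasp_force: 0.0
t 33.62 p [0.505  0.2875 0.0272] j [  22.4    9.3  106.5   -0.2   64.1 -160.3] F [ 0.4 -0.2  0.3] w 0.0 g 0.0
[0.137, 0.014, 0.03, -0.001, -0.001, -0.003]
[0.193, 0.013, -0.074, -0.001, -0.001, -0.003]
[0.349, 0.009, -0.251, -0.001, -0.001, -0.003]
[0.446, 0.007, -0.32, -0.001, -0.001, -0.003]
[0.859, -0.001, -0.436, -0.001, -0.001, -0.003]
```

```bash
python3 -m jog '[0.07,0.01,0.03,0,0,0,0.15,0.01,0.01,0,0,0,0.2,0.01,-0.08,0,0,0,0.27,0.01,-0.17,0,0,0,0.35,0.01,-0.25,0,0,0,0.45,0.01,-0.32,0,0,0,0.55,0.01,-0.375,0,0,0,0.55,0.01,-0.375,0,0,0]'; python3 - <<'E'
from h import *
st()
Z=np.array([0,0,1.])
def F(a,e=0): return H+.079*(np.sin(a)*D+np.cos(a)*Z)+(.016-e)*D-.012*Z
rows([(F(a),tool(183.4)) for a in (.4,.3,.2,.1,0)])
s=manip.state(); g=manip.grab_frame("wrist"); V=pts(g,(s["tool_pos"],q2R(s["tool_rot"])))
hs=cv2.cvtColor(g["img"],cv2.COLOR_BGR2HSV);m=(hs[...,1]<50)&(V[...,2]>.03)&(V[...,2]<.1)&(abs(V[...,0]-.508)<.03)&(V[...,1]>.17)&(V[...,1]<.3)
p=V[m]; print(len(p)); 
if len(p): q=p[p[:,2]>np.percentile(p[:,2],90)];print(q.mean(0),p.max(0))
E
```

```text
time: 34.62
tool_pos: [0.5047, 0.2307, 0.0619]
tool_rot: [0.003, 0.724, -0.69, 0.001]
contact_force: [-0.5, 0.8, 0.5]
gripper_width: 0.002
grasp_force: 0.0
t 34.62 p [0.5047 0.2307 0.0619] j [  17.     3.3  109.3   -0.3   67.6 -165.7] F [-0.5  0.8  0.5] w 0.2 g 0.0
[-0.017, -0.025, -0.029, 0.001, -0.002, -0.004]
[0.058, -0.026, -0.056, 0.001, -0.002, -0.004]
[0.134, -0.028, -0.075, 0.001, -0.002, -0.004]
[0.212, -0.029, -0.086, 0.001, -0.002, -0.004]
[0.291, -0.031, -0.09, 0.001, -0.002, -0.004]
664
[0.50496011 0.22090762 0.09811592] [0.53302399 0.24009475 0.0999654 ]
```

```bash
python3 -m jog '[0.06,0,-0.05,0,0,0,0.13,0,-0.075,0,0,0,0.2,0,-0.085,0,0,0,0.26,0,-0.09,0,0,0,0.29,0,-0.09,0,0,0,0.29,0,-0.09,0,0,0]'; python3 -m jog '[0.02,0,0,0,0,0,0.02,0,0,0,0,0]';python3 -c "from h import *;st()"
```

```text
time: 35.42
tool_pos: [0.5062, 0.2028, 0.0709]
tool_rot: [0.002, 0.724, -0.69, 0.001]
contact_force: [0.0, -0.3, -1.4]
gripper_width: -0.001
grasp_force: 0.0
time: 35.67
tool_pos: [0.5062, 0.2011, 0.0709]
tool_rot: [0.002, 0.724, -0.689, 0.001]
contact_force: [-0.0, -1.1, 0.2]
gripper_width: -0.0
grasp_force: 0.0
t 35.67 p [0.5062 0.2011 0.0709] j [  13.9    1.2  110.4   -0.2   68.5 -168.8] F [-0.  -1.1  0.2] w -0.0 g 0.0
```

```bash
python3 -m jog '[0.015,0,0,0,0,0,0.015,0,0,0,0,0]';python3 -m jog '[0.015,0,0,0,0,0,0.015,0,0,0,0,0]'; python3 - <<'E'
from h import *
s=manip.state(); g=manip.grab_frame("wrist"); V=pts(g,(s["tool_pos"],q2R(s["tool_rot"])))
# profile along D
d=D[:2];o=O[:2];l=np.array([d[1],-d[0]]);a=(V[...,:2]-o)@d;b=(V[...,:2]-o)@l
for k in np.arange(.06,.1,.002):
    m=(abs(a-k)<.001)&(abs(b)<.02)
    if m.sum(): print(k.round(3),m.sum(),np.percentile(V[m][:,2],[10,50,90]).round(4),end="; ")
E
```

```text
time: 35.92
tool_pos: [0.5063, 0.1996, 0.071]
tool_rot: [0.002, 0.724, -0.689, 0.001]
contact_force: [0.6, 0.9, 0.2]
gripper_width: 0.0
grasp_force: 0.0
time: 36.17
tool_pos: [0.5065, 0.1981, 0.0711]
tool_rot: [0.002, 0.724, -0.689, 0.001]
contact_force: [0.6, -0.4, 0.1]
gripper_width: 0.001
grasp_force: 0.2
0.06 382 [0.0708 0.0716 0.0724]; 0.062 374 [0.0709 0.0717 0.0725]; 0.064 383 [0.0708 0.0716 0.0725]; 0.066 359 [0.0709 0.0716 0.0724]; 0.068 366 [0.0708 0.0716 0.0724]; 0.07 348 [0.0709 0.0716 0.0723]; 0.072 362 [0.0709 0.0716 0.0724]; 0.074 385 [0.071  0.0717 0.0801]; 0.076 1131 [0.0714 0.0858 0.0882]; 0.078 1912 [0.0717 0.0907 0.1544]; 0.08 5330 [0.0898 0.147  0.1551]; 0.082 692 [0.0888 0.1168 0.1514]; 0.084 3141 [0.1124 0.1239 0.1314]; 0.086 2023 [0.0919 0.1103 0.15  ]; 0.088 710 [0.0888 0.1186 0.1423]; 0.09 1354 [0.0846 0.1007 0.1275]; 0.092 168 [0.1101 0.128  0.1384]; 0.094 177 [0.1101 0.1207 0.1361]; 0.096 126 [0.11   0.1206 0.1295]; 0.098 129 [0.11   0.12   0.1289]; 0.1 124 [0.1101 0.1202 0.1287];
```

```bash
python3 -m jog '[0.015,0,0,0,0,0,0.015,0,0,0,0,0]';python3 -m jog '[0.015,0,0,0,0,0,0.015,0,0,0,0,0]'; python3 - <<'E'
from h import *
s=manip.state(); g=manip.grab_frame("wrist"); V2=pts(g,(s["tool_pos"],q2R(s["tool_rot"])))
d=D[:2];o=O[:2];l=np.array([d[1],-d[0]])
for V in(np.load("pics/w1.npy"),V2):
    a=(V[...,:2]-o)@d;b=(V[...,:2]-o)@l
    m=(abs(b)<.019)&(V[...,2]>.079)&(V[...,2]<.0925)&(a<.1)&(a>.06)
    print(m.sum(),np.percentile(a[m],[1,5,25,50,75,95,99]).round(4),np.percentile(V[m][:,2],[5,50,95]).round(4))
E
```

```text
time: 36.48
tool_pos: [0.5065, 0.1969, 0.0711]
tool_rot: [0.002, 0.724, -0.689, 0.0]
contact_force: [0.2, 2.9, -0.2]
gripper_width: -0.002
grasp_force: 1.2
time: 36.72
tool_pos: [0.5066, 0.1951, 0.071]
tool_rot: [0.002, 0.724, -0.689, 0.001]
contact_force: [-0.2, 1.6, 0.1]
gripper_width: -0.001
grasp_force: 1.2
775 [0.0807 0.0809 0.0819 0.0839 0.0863 0.0889 0.0904] [0.0842 0.0887 0.0902]
2803 [0.0721 0.0725 0.0739 0.0767 0.082  0.0866 0.087 ] [0.0835 0.0885 0.0908]
```

```bash
python3 -m jog '[-0.2,0,0,0,0,0,-0.4,0,-0.3,0,0,0,-0.5,0,-1,0,0,0,-0.5,0,-1,0,0,0,-0.5,0,-1,0,0,0]'; python3 c.py; python3 - <<'E'
from h import *
s=manip.state(); g=manip.grab_frame("wrist"); V2=pts(g,(s["tool_pos"],q2R(s["tool_rot"])))
d=D[:2];o=O[:2];l=np.array([d[1],-d[0]])
for V in(np.load("pics/w1.npy"),V2):
    a=(V[...,:2]-o)@d;b=(V[...,:2]-o)@l
    m=(abs(b)<.019)&(V[...,2]>.079)&(V[...,2]<.0925)&(a<.1)&(a>.06)
    print(m.sum(),np.percentile(a[m],[1,5,25,50,75,95,99]).round(4),np.percentile(V[m][:,2],[5,50,95]).round(4))
E
```

```text
time: 37.4
tool_pos: [0.5047, 0.2462, 0.1717]
tool_rot: [0.001, 0.725, -0.689, 0.001]
contact_force: [0.0, -0.1, -0.3]
gripper_width: 0.004
grasp_force: 0.0
t 37.4 p [0.5047 0.2462 0.1717] j [  18.5   -3.   104.3   -0.2   78.8 -164.3] F [ 0.  -0.1 -0.3] w 0.3 g 0.0
w 0.07 0.0718; w 0.076 0.0891; w 0.082 0.0884; w 0.094 0.0018; w 0.1 0.0018; w 0.106 0.0017; w 0.112 0.0018; w 0.118 0.0016; w 0.16 0.0018; w 0.166 0.0017; w 0.172 0.0017; w 0.178 0.0016; w 0.184 0.0015; ((512.3981323242188, 150.724365234375), (52.08225631713867, 61.55287170410156), 3.162982940673828) (np.float64(0.017455220775093292), np.float64(0.07945306261186345))
t 0.07 0.0711; ((515.9312133789062, 94.87495422363281), (52.137611389160156, 169.28758239746094), 3.127563238143921) (np.float64(-0.0926144719131349), np.float64(0.0773815448104395))
775 [0.0807 0.0809 0.0819 0.0839 0.0863 0.0889 0.0904] [0.0842 0.0887 0.0902]
914 [0.0728 0.0731 0.0749 0.0772 0.0797 0.0818 0.0824] [0.0861 0.0888 0.0903]
```

The spout is shut (lip over the end edge), but the carton slid about 7 mm towards −y. I'll go round to its rear with the tool turned and nudge it back.

```bash
python3 -m jog '[0.1,0,-0.15,0,0,0.056,0.25,0,-0.3,0,0,0.112,0.4,0,-0.3,0,0,0.168,0.55,0,-0.3,0,0,0.224,0.7,0,-0.3,0,0,0.28,0.85,0,-0.3,0,0,0.336,1,0,-0.3,0,0,0.392,1,0,-0.3,0,0,0.44]'; python3 - <<'E'
from h import *
st();a=.0926+.011+.01; p=O-a*D
rows([([p[0],p[1],.19],tool(50)),([p[0],p[1],.19],tool(3.2))])
E
```

```text
time: 38.55
tool_pos: [0.5084, 0.1445, 0.199]
tool_rot: [-0.003, -0.115, 0.993, -0.002]
contact_force: [-0.9, 0.2, 0.2]
gripper_width: 0.003
grasp_force: 0.0
t 38.55 p [0.5084 0.1445 0.199 ] j [  7.9  -8.8 106.9  -0.2  82.2 -95.3] F [-0.9  0.2  0.2] w 0.2 g 0.0
[0.206, -1.547, 0.097, -0.002, -0.001, 0.296]
[0.206, -1.547, 0.097, -0.003, -0.001, 0.556]
```

```bash
python3 -m jog '[0.03,-0.15,0,0,0,0.056,0.06,-0.3,0,0,0,0.112,0.09,-0.45,0,0,0,0.168,0.12,-0.6,0,0,0,0.224,0.15,-0.75,0,0,0,0.28,0.18,-0.9,0,0,0,0.336,0.2,-1,0,0,0,0.392,0.2,-1,0,0,0,0.44]'; python3 - <<'E'
from h import *
st();a=.0926+.011+.01; p=O-a*D
rows([([p[0],p[1],.13],tool(3.2)),([p[0],p[1],.03],tool(3.2))])
E
```

```text
time: 39.55
tool_pos: [0.5124, 0.0429, 0.1994]
tool_rot: [-0.001, 0.544, 0.839, -0.003]
contact_force: [-0.2, -0.1, 0.9]
gripper_width: 0.001
grasp_force: 0.0
t 39.55 p [0.5124 0.0429 0.1994] j [ -3.4 -10.9 108.7  -0.2  82.5 -27.4] F [-0.2 -0.1  0.9] w 0.1 g 0.0
[-0.536, -0.111, 0.696, -0.002, 0.001, 0.116]
[-0.535, -0.105, 1.696, -0.002, 0.001, 0.116]
```

```bash
python3 -m jog '[-0.3,-0.06,0.1,0,0,0.05,-0.535,-0.11,0.3,0,0,0.1,-0.535,-0.11,0.7,0,0,0.116,-0.535,-0.11,0.7,0,0,0.116]'; python3 -m jog '[0,0,0.4,0,0,0,0,0,0.8,0,0,0,0,0,1,0,0,0,0,0,1,0,0,0]'; cat > d.py <<'E'
from h import *
st();p=manip.state()["tool_pos"];d=D[:2];o=O[:2];l=np.array([d[1],-d[0]]);print("tcp a,b",((p[:2]-o)@d).round(4),((p[:2]-o)@l).round(4))
f=manip.grab_frame("top");X=pts(f);a=(X[...,:2]-o)@d;b=(X[...,:2]-o)@l
m=(X[...,2]>.077)&(X[...,2]<.095)&(a>.05)&(a<.11)&(abs(b)<.03);print("lip",m.sum(),np.median(a[m]))
m=(X[...,2]>.062)&(X[...,2]<.075)&(a>-.02)&(a<.1)&(abs(b)<.035);print("top",m.sum(),np.percentile(a[m],[1,99]),cv2.minAreaRect((X[m][:,:2]*1000).astype(np.float32)))
E
python3 d.py
```

```text
time: 40.05
tool_pos: [0.5216, -0.0096, 0.1264]
tool_rot: [-0.004, 0.685, 0.729, -0.005]
contact_force: [-0.4, 0.6, 0.5]
gripper_width: -0.0
grasp_force: 0.0
time: 40.55
tool_pos: [0.524, -0.0097, 0.0307]
tool_rot: [-0.001, 0.685, 0.729, -0.003]
contact_force: [0.1, 0.2, -0.1]
gripper_width: -0.002
grasp_force: 0.0
t 40.55 p [ 0.524  -0.0097  0.0307] j [ -9.1   1.9 114.1  -0.3  64.2 -12.6] F [ 0.1  0.2 -0.1] w -0.2 g 0.0
tcp a,b -0.1125 0.0004
lip 58 0.07539394641160332
top 329 [0.0169064  0.07462219] ((512.6824951171875, 149.3005828857422), (50.34795379638672, 59.289546966552734), 1.6465667486190796)
```

```bash
python3 -m jog '[0.05,0,0,0,0,0,0.09,0,0,0,0,0,0.11,0,0,0,0,0,0.13,0,0,0,0,0,0.14,0,0,0,0,0,0.14,0,0,0,0,0]'; python3 d.py
```

```text
time: 41.35
tool_pos: [0.5254, 0.0033, 0.0327]
tool_rot: [0.002, 0.685, 0.729, -0.002]
contact_force: [1.4, -4.8, 3.3]
gripper_width: 0.001
grasp_force: 2.3
t 41.35 p [0.5254 0.0033 0.0327] j [ -7.6   1.7 114.1  -0.3  64.1 -11. ] F [ 1.4 -4.8  3.3] w 0.1 g 2.3
tcp a,b -0.0997 0.0026
lip 58 0.07872339758183314
top 264 [-0.01766108  0.0768078 ] ((513.5845947265625, 131.42266845703125), (50.26128005981445, 98.73906707763672), 2.155527353286743)
```

Moved by 3.3 mm, with about 4.5 mm to go.

```bash
python3 -m jog '[0.02,0,0,0,0,0,0.04,0,0,0,0,0,0.05,0,0,0,0,0,0.05,0,0,0,0,0]'; python3 d.py
```

```text
time: 41.9
tool_pos: [0.5241, 0.009, 0.0318]
tool_rot: [0.001, 0.685, 0.729, -0.002]
contact_force: [1.4, -4.4, 3.9]
gripper_width: 0.001
grasp_force: 2.2
t 41.9 p [0.5241 0.009  0.0318] j [ -7.    1.7 114.2  -0.2  64.1 -10.5] F [ 1.4 -4.4  3.9] w 0.1 g 2.2
tcp a,b -0.0939 0.0017
lip 57 0.0838255243523098
top 272 [-0.01840228  0.08405553] ((512.7852783203125, 134.781005859375), (51.71255874633789, 105.44062805175781), 2.8949875831604004)
```

Back in place. I'll retract, clear out and check everything.

```bash
python3 -m jog '[-0.1,0,0,0,0,0,-0.15,0,0,0,0,0,-0.15,0,-0.4,0,0,0,-0.15,0,-0.9,0,0,0,-0.15,0,-1,0,0,0]'; python3 -m jog '[0,-0.3,-0.4,0,0,0,0,-0.6,-0.8,0,0,0,0,-0.8,-0.9,0,0,0,0,-0.8,-0.9,0,0,0]';python3 -m jog '[-0.4,-0.3,0,0,0,0,-0.8,-0.5,0,0,0,0,-0.8,-0.5,0,0,0,0]'; python3 - <<'E'
from h import *
st()
def rep(W,n,c,rad,zlo,zhi):
    m=(np.hypot(W[...,0]-c[0],W[...,1]-c[1])<rad)&(W[...,2]>zlo)&(W[...,2]<zhi); p=W[m]
    if len(p)<5: print(n,len(p));return
    r=cv2.minAreaRect((p[:,:2]*1000).astype(np.float32)); print(n,len(p),p.mean(0).round(4),np.round(r[0],1),np.round(r[1],1),round(r[2],1))
f=manip.grab_frame("top")
for W in(np.load("pics/top0.npy"),pts(f)):
    rep(W,"carton",(.516,.1025),.11,.06,.075);rep(W,"lip",(.511,.186),.03,.08,.1)
    rep(W,"chute",(.507,.23),.035,.015,.1)
    rep(W,"bowl",(.498,-.434),.1,.052,.068);rep(W,"vin",(.43,-.275),.04,.21,.3);rep(W,"tin",(.58,-.29),.05,.09,.13);rep(W,"honey",(.598,-.543),.05,.09,.12);rep(W,"oil",(.447,-.58),.04,.22,.3);rep(W,"onion",(.416,.112),.05,.03,.08);rep(W,"garlic",(.608,.102),.04,.02,.06);rep(W,"purple",(.511,-.116),.11,.05,.1)
E
```

```text
time: 42.58
tool_pos: [0.5272, -0.006, 0.1355]
tool_rot: [0.003, 0.685, 0.729, 0.0]
contact_force: [0.4, 0.1, -0.5]
gripper_width: -0.0
grasp_force: 0.0
time: 43.08
tool_pos: [0.4449, -0.0103, 0.2218]
tool_rot: [0.001, 0.685, 0.729, -0.002]
contact_force: [0.5, 0.1, -1.0]
gripper_width: -0.0
grasp_force: 0.0
time: 43.45
tool_pos: [0.3996, -0.0948, 0.2204]
tool_rot: [-0.001, 0.687, 0.727, -0.002]
contact_force: [0.6, 0.5, -0.5]
gripper_width: 0.0
grasp_force: 0.0
t 43.45 p [ 0.3996 -0.0948  0.2204] j [-23.6 -28.2 119.9  -0.2  88.5 -26.9] F [ 0.6  0.5 -0.5] w 0.0 g 0.0
carton 1033 [0.5147 0.1017 0.0692] [477.9 100.6] [128.9 169.8] 3.9
lip 57 [0.5108 0.1863 0.0865] [510.7 187.1] [44.2 10.2] 3.6
chute 0
bowl 404 [ 0.496  -0.4381  0.0591] [ 493.7 -427.6] [156.7 154.6] 0.7
vin 148 [ 0.4295 -0.2748  0.2346] [ 430.  -275.3] [29.9 31.5] 1.2
tin 557 [ 0.5804 -0.2908  0.1065] [ 581.  -290.4] [72.2 73.8] 46.0
honey 433 [ 0.5977 -0.543   0.1005] [ 597.  -543.9] [65.1 65. ] 51.2
oil 252 [ 0.4474 -0.5776  0.2563] [ 447.9 -582.1] [32.2 34.7] 2.0
onion 359 [0.415  0.1098 0.0462] [416.  112.7] [62.4 62.8] 46.5
garlic 160 [0.6068 0.1018 0.0306] [607.9 102.7] [43.1 42.1] 38.5
purple 1049 [ 0.5108 -0.1159  0.0699] [ 510.9 -116.2] [174.   53.5] 17.2
carton 1032 [0.5131 0.1017 0.0693] [477.  100.8] [127.6 169.6] 3.4
lip 56 [0.5093 0.1864 0.0865] [509.1 186.5] [40.4  9.9] 1.3
chute 0
bowl 459 [ 0.4939 -0.4419  0.0585] [ 494.  -427.7] [157.1 155.5] 1.6
vin 147 [ 0.4296 -0.2749  0.2352] [ 429.9 -275.1] [29.9 30.9] 0.8
tin 556 [ 0.5805 -0.2906  0.1065] [ 581.3 -290.8] [72.3 74.1] 46.3
honey 432 [ 0.5977 -0.5432  0.1005] [ 597.2 -544. ] [64.9 63.9] 51.8
oil 250 [ 0.4473 -0.5777  0.2567] [ 447.4 -581.9] [35.1 32.1] 87.6
onion 360 [0.4148 0.11   0.0461] [413.8 112. ] [63.2 60.4] 1.4
garlic 158 [0.607  0.1021 0.0305] [608.1 103. ] [43.3 41.6] 33.7
purple 1030 [ 0.5122 -0.1158  0.0699] [ 510.5 -116.4] [173.3  53.5] 17.6
```

The carton, its lip and all the bystanders match their starting measurements to within about 2 mm. Handing in.

```bash
python3 -c "
from plant import manip
print(manip.job_done())"
```

```text
the job is handed in; nothing more can be done
None
```

The job is handed in: all four walnuts are in the upright bowl, and the empty carton is back within about 2 mm of where it stood with its spout shut. The bystanders are unmoved. On the way, I accidentally lifted the carton by its spout once and had to nudge it back about 7 mm after closing the spout.

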